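Index and lock a sloping carving table with a linch pin

ROBOT

A 6-joint arm with a two-finger parallel gripper is mounted at the origin on the work surface. World frame = base frame: x ahead of the robot, y to its left, z up, the work surface at z = 0. Lengths are in mm, angles in rad, forces in N, time in s.
With the tool pointing down it reaches from about 375 to 925 mm from the base axis. Payload 5.7 kg.
Tool frame: the origin (TCP) lies at the very end of the fingers, on their centre line; the grasp point (between the pads) lies 19 mm behind it; z points along the fingers, y is the direction in which the jaws open and shut (so a half turn about z gives the same grasp; the last joint's range is limited). The gripper opens to 88 mm and grips with 3 to 60 N. Pads are 20 mm wide; open, the fingers measure 115 mm over their backs; the gripper's body (75 mm by 178 mm) begins 61 mm behind the grasp point.
Start: joints at [-1.226, 0.359, 1.51, -0, 1.272, -0.115], TCP at [266.242, -537.659, 222.623] pointing down, gripper open.
Joint ranges: [-2.97, 2.97], [-1.01, 2.36], [0.21, 2.38], [-0.96, 4.11], [0.2, 2.71], [-2.98, 2.98]. Speed limits (rad/s): [2.39, 2.39, 3.14, 3.14, 3.14, 3.14].

INTERFACE

Orientations are given as a unit quaternion [w, x, y, z].
In Python, from bench import read_state, read_camera, get_calibration, close_job gives the robot as it stands.
- The arm moves only by the tool arm_command, never from a script. Its argument "commands" is one flat list of numbers, 7 for each row, row after row: the finger opening in cm, from 0 to 8.78, then the shift along the world's x, y, z in cm, then the turn, a rotation vector about the world's x, y, z in degrees. A call has 1 to 20 rows; each row shifts and turns the pose as measured when the row begins; what a row does not reach is not made up. A row lasts 1/8 s, in which the tool goes at most 62.5 mm and 10.7 degrees, less where a joint would pass 70% of its speed; a pose out of reach is approached as far as the arm can. A call with a gripper value outside its range is refused whole. The fingers move at their own pace and stop on an object; "squeeze" is the grip in N (left out, the last holds). Time passes only in rows, so rows that do not move let the fingers close. It gives the time, the measured TCP pose, the force and the opening at its end, in the units of the state.
- read_state(): the state, without advancing time (a new reading comes with each control period).
- read_camera(name): name is "scene" or "side" or "wrist"; returns (picture, depth): 400x640x3 uint8, blue, green, red; 400x640 float32, mm along the optical axis (not along the pixel's ray), 0 where there is no reading.
- get_calibration(name): a dict with "camera_matrix" (3x3 intrinsics, pixels), "world_to_cam" (4x4, takes a point from world to camera coordinates); the wrist camera has in their place "hand_eye" (4x4, takes a point from camera to tool coordinates, whose origin is the TCP and whose axes are the flange's). Camera axes: x right, y up, looking along -z (the intrinsics and any distortion apply to the point x, -y, -z); pixel columns grow to the right and rows downward; lengths in mm; the calibration is good to about 2 mm. A picture is of the moment at which its call begins: read the wrist's pose just before it. get_calibration takes no time and is no camera call.
- close_job(): hands the job in, once; it reports no verdict.
The state is a dict: "t": time; "q": joint angles; "joint_velocities": joint speeds; "joint_torque": joint torques, N m; "eef_pos": TCP position; "orientation": TCP orientation; "contact_force": force on the tool from outside, world axes, zero at the start; "wrist_torque": the same for the moment, N m; "gripper_width": finger opening in mm.
Only numpy, scipy, OpenCV 4.12 (cv2) and the standard library are available. Lean on these libraries where they do the work, as an engineer would, in place of code of your own. Each camera call takes 0.05 s, during which the arm holds its last target.

TASK

Turn the sloping carving table exactly two clicks clockwise, so that its drilled ear stands over the drilled lug, then take the linch pin (the one with the wire ring) out of the wooden rack and push it fully home through ear and lug, with its ring on the free-end side, facing away from the table's centre. Then flip the sprung ring over the end of the lug until it snaps shut under the pin's end, and let go. Leave the plain peg in the rack and do not knock the glue bottle, the jar or the other things about.

Things in the scene. Friction and masses are not known exactly. Their poses are not given: they have to be found in the camera images.
- turntable (a joint): Angle of the round steel carving table (112 mm across, 8 mm thick) about its axis, which leans 30 degrees from vertical. 0 is the starting click; grows clockwise seen from above. Clicks at 0, 0.524, 1.047 and 1.571 rad; about 0.25 N m carries it over a click, and a spring pulls it into the nearest. At 1.047 the ear is over the lug.
- work_grip (a point): Point on the table's turning axis, 32 mm above its top face, inside the flat-sided maple scroll blank fixed on the table, by which it is turned: 70 mm long, 32 mm wide between upright flat sides, top 62 mm above the table face. z is the turning axis, outward. The blank's length lies along the point's x axis turned by +30 degrees about z.
- ear_hole (a point): Centre of the 15.6 mm hole at the top face of the table's only ear, a flat steel tab 34 mm wide and 8 mm thick; the hole is 105 mm from the turning axis, the tab ends 17 mm beyond it. z is the hole's axis, outward.
- lug_hole (a point): Centre of the 16 mm hole, top face of the stand's fixed dark steel lug (34 mm wide, 16 mm thick, ends 17 mm beyond the hole; open space below). z: hole axis, up, leaning 30 degrees to the free-end side; x: towards the table's axis (free end at -x); y: along its width. The ear, when over it, has its top face at z = 11 mm. The stand's place and turn vary.
- pin_grip (a point): Centre of the linch pin's square steel grip (18 x 18 mm, 44 mm high, flats face x and y). z: pin axis, up out of the rack. Below this point: 28 mm collar from -24 to -38 mm (its underside rests on the rack, later on the ear: this point is then 49 mm above the lug's top face), ring hinge at -30 mm, 14 mm shank with tapered end to -108 mm. Mass 0.15 to 0.25 kg.
- ring (a joint): Angle of the linch pin's wire ring about its hinge: 0 open (stands out to the pin's -x side, 20 degrees above square to the pin), 1.92 shut (along the shank, its bow just past the pin's end), swinging on the -x side. A spring holds it at either end; past the middle (0.96) it snaps on by itself. About 2 N at the bow pushes it over.
- ring_bow (a point): Middle of the ring's bow (the cross wire at its end), 88 mm from the hinge. The ring is of 6 mm wire, 62 mm wide outside, 50 mm inside.
- peg_center (a point): Middle of the plain steel peg that stands in the rack's other hole: 14 mm shank, 28 mm collar, round knob, no ring, top 30 mm above the rack. Stays where it is.
- glue: Glue bottle, 56 mm across, 130 mm high, origin under its base. Bystander.
- varnish: Jar, 70 mm across, 80 mm high, origin under its base. Bystander.
- offcut: Wood offcut 90 x 40 x 22 mm lying on the bench, origin under its base. Bystander.
- mallet: Hammer lying on the bench. Bystander.
- brush: Brush lying on the bench. Bystander.
- tape: Cardboard ring 84 mm across, 25 mm high, lying flat. Bystander.
- driver: Screwdriver lying on the bench. Bystander.
- rack: Dark wood rack, 75 x 170 x 78 mm, fixed to the bench, origin under its centre, two 16 mm holes along its y axis at +45 and -45 mm; either may hold the linch pin, the other the plain peg.
There are look-alikes about, which are no part of the job. Several things have the shape of the rack; the one meant has the colours described above.

How it is judged (in metres and radians):
On the way, in this order (a step that is already met when the one before it is completed fails the run):
1. the table rests two clicks on, with the ear over the lug (value of joint turntable between 0.98 and 1.115 rad and velocity of joint turntable below 0.1 rad/s), for 0.3 s.
2. the linch pin is lifted out of the rack (height (world z) of pin_grip above 0.175 m), for 0.1 s.
3. the linch pin is home through ear and lug, its ring still open (z of pin_grip in the frame of lug_hole below 0.053 m and distance between ear_hole and lug_hole below 0.0145 m and angle between the z axis of pin_grip and the z axis of lug_hole, either way round below 0.15 rad and distance between pin_grip and lug_hole below 0.054 m and value of joint ring below 0.96 rad), for 0.2 s.
4. the ring has snapped shut over the lug's end (value of joint ring above 1.75 rad), for 0.2 s.
At the end, for the whole second after the job is handed in: Table within 0.07 rad of the second click; linch pin home through ear and lug (within about 4 mm of fully home, axis within 0.15 rad); ring shut (over 1.75 rad) with its bow below the lug; plain peg still upright in the rack (moved under 20 mm), other things moved under 30 mm and not knocked over (value of joint turntable between 0.98 and 1.115 rad and z of pin_grip in the frame of lug_hole between 0.044 and 0.054 m and distance between pin_grip and lug_hole below 0.055 m and angle between the z axis of pin_grip and the z axis of lug_hole, either way round below 0.15 rad and value of joint ring above 1.75 rad and z of ring_bow in the frame of lug_hole below -0.045 m and horizontal distance between peg_center and rack below 0.06 m and angle between peg_center's own z axis and vertical below 0.2 rad); the robot touches nothing.
It fails at once if the plain peg is pulled up or pushed about by more than 20 mm (distance of peg_center from where it was at the start of the episode above 0.02 m).
It fails at once if a bystander is pushed by more than 30 mm (distance of any of glue, varnish, offcut, mallet, brush, tape, driver from where it was at the start of the episode above 0.03 m).
It fails at once if the bottle or the jar is knocked over (angle between any of glue, varnish's own z axis and vertical above 0.5 rad).
It also fails if it takes over 72 s, if anything falls off the work surface, if the arm or the gripper's body presses on something with over 40 N, if the wrist force passes 120 N, or if a joint passes its speed limit or range.

## Working session

There is one attempt and no reset: what is moved stays moved. The work goes in short steps, Python scripts to look and compute and a tool call to move; the robot and the scene stay as the last step left them, time stands still between calls to the robot, and variables do not carry over. Pictures are saved under pics/ and viewed, and the job is handed in when it is done.

Besides the shell and the picture viewer there is one more tool, called after "Emit:" by a JSON object that holds its "fn" and its "kwargs". arm_command: Moves the arm, as the interface text tells. Its arguments: {"type":"object","properties":{"commands":{"type":"array"},"squeeze":{"type":"number"}},"required":["commands"]}

```bash
ls; mkdir -p pics
cat > h.py <<'E'
import numpy as np, cv2
from bench import *
E
python3 - <<'E'
from h import *
s=read_state(); print(s)
for n in ["scene","side","wrist"]:
    p,d=read_camera(n); cv2.imwrite(f"pics/{n}0.png",p); np.savez(f"pics/{n}0.npz",p=p,d=d)
    print(n,{k:np.round(v,3).tolist() if not isinstance(v,str) else v for k,v in get_calibration(n).items()})
E
```

```text
pics
{'t': 0.0, 'q': array([-1.22610223e+00,  3.59497327e-01,  1.51140499e+00,  6.08701368e-07,
        1.27250009e+00, -1.15106691e-01]), 'joint_velocities': array([-0.0016289 , -0.00208429,  0.0014589 ,  0.00078885,  0.00015573,
       -0.001039  ]), 'joint_torque': array([ 1.57752588e-04, -5.15369761e+01, -2.70720828e+01,  6.74236380e-02,
        3.49696598e-02, -1.46306502e-04]), 'eef_pos': array([ 266.0209946 , -537.04764146,  221.82461078]), 'orientation': array([-8.98951017e-04,  9.73688720e-01,  2.27880359e-01, -1.03356845e-04]), 'contact_force': array([ 0.03971242,  0.17345201, -0.23131851]), 'wrist_torque': array([-0.01592184, -0.026592  , -0.02377859]), 'gripper_width': 87.56461769146458}
scene {'camera_matrix': [[418.773, 0.0, 326.009], [0.0, 418.773, 200.067], [0.0, 0.0, 1.0]], 'world_to_cam': [[-0.04, 0.999, -0.003, 35.135], [-0.871, -0.034, 0.49, 360.157], [0.49, 0.023, 0.871, -1476.597], [0.0, 0.0, 0.0, 1.0]]}
side {'camera_matrix': [[512.339, 0.0, 321.791], [0.0, 512.339, 196.856], [0.0, 0.0, 1.0]], 'world_to_cam': [[0.979, -0.202, 0.018, -502.868], [0.144, 0.756, 0.638, -174.552], [-0.143, -0.622, 0.77, -1741.764], [0.0, 0.0, 0.0, 1.0]]}
wrist {'camera_matrix': [[281.074, 0.0, 320.823], [0.0, 281.074, 198.063], [0.0, 0.0, 1.0]], 'hand_eye': [[0.001, 0.954, 0.3, 83.592], [1.0, -0.001, 0.001, -0.263], [0.001, 0.3, -0.954, -162.209], [0.0, 0.0, 0.0, 1.0]]}
```

View pics/scene0.png

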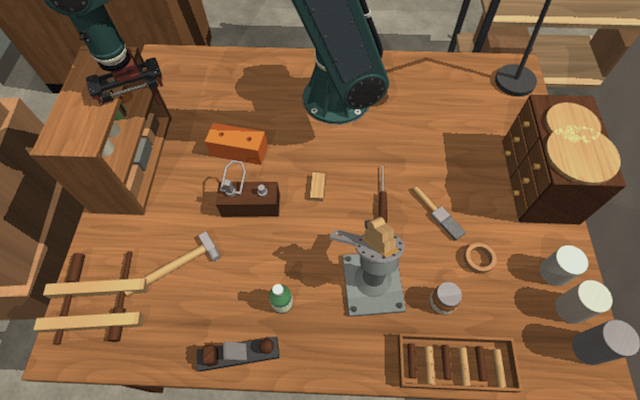

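View pics/side0.png

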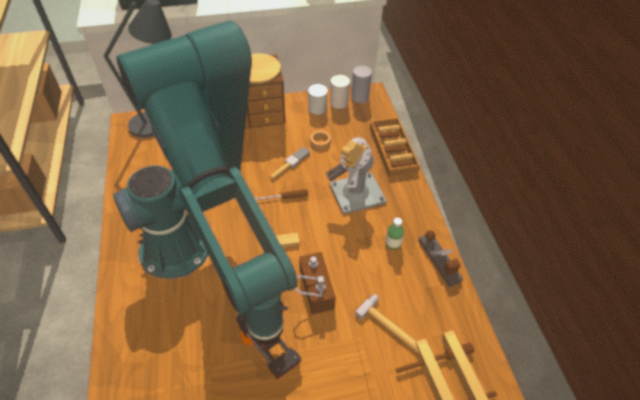

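View pics/wrist0.png

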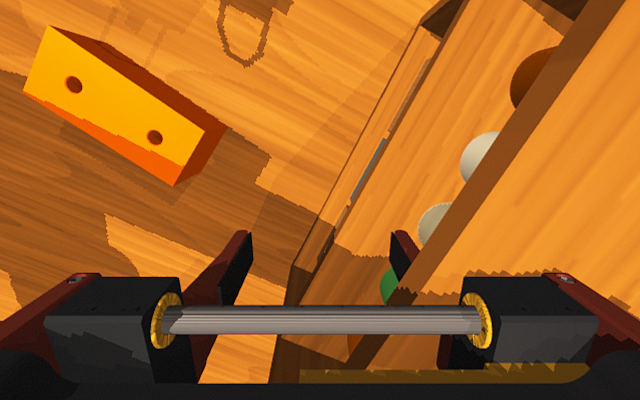

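```bash
cat >> h.py <<'E'
def w2c(n): return np.array(get_calibration(n)["world_to_cam"],float)
def cam_world(n,s=None):
    c=get_calibration(n)
    if n=="wrist":
        from scipy.spatial.transform import Rotation as R
        s=s or read_state(); q=s["orientation"]; T=np.eye(4); T[:3,:3]=R.from_quat([q[1],q[2],q[3],q[0]]).as_matrix(); T[:3,3]=s["eef_pos"]
        return T@np.array(c["hand_eye"],float)
    return np.linalg.inv(np.array(c["world_to_cam"],float))
def cloud(n,d,T=None):
    K=np.array(get_calibration(n)["camera_matrix"]); T=cam_world(n) if T is None else T
    v,u=np.mgrid[:400,:640]
    P=np.stack([(u-K[0,2])/K[0,0]*d,-(v-K[1,2])/K[1,1]*d,-d],-1)
    return P@T[:3,:3].T+T[:3,3]
def proj(n,p,T=None):
    K=np.array(get_calibration(n)["camera_matrix"]); T=cam_world(n) if T is None else T
    c=(np.asarray(p,float)-T[:3,3])@T[:3,:3]
    return np.stack([K[0,0]*c[...,0]/-c[...,2]+K[0,2], K[1,1]*-c[...,1]/-c[...,2]+K[1,2]],-1)
def ray(n,u,v,T=None):
    K=np.array(get_calibration(n)["camera_matrix"]); T=cam_world(n) if T is None else T
    d=np.array([(u-K[0,2])/K[0,0],-(v-K[1,2])/K[1,1],-1])
    return T[:3,3],T[:3,:3]@d
def onz(n,u,v,z,T=None):
    o,d=ray(n,u,v,T); return o+d*(z-o[2])/d[2]
def crop(p,x0,y0,w,h,k,name):
    cv2.imwrite("pics/"+name,cv2.resize(p[y0:y0+h,x0:x0+w],None,fx=k,fy=k,interpolation=cv2.INTER_CUBIC))
E
python3 - <<'E'
from h import *
a=np.load("pics/scene0.npz"); p=a['p']
crop(p,310,195,130,125,5,"s0_table.png"); crop(p,190,150,110,80,7,"s0_rack.png")
P=cloud("scene",a['d'])
for u,v in [(248,209),(250,195),(262,188),(228,187),(233,165),(282,300),(380,240),(345,238),(400,250),(360,300),(447,292)]:
    print(u,v,np.round(P[v,u],1))
b=np.load("pics/side0.npz"); crop(b['p'],320,125,80,95,6,"d0_table.png"); crop(b['p'],280,240,70,80,7,"d0_rack.png")
E
```

```text
248 209 [ 477.6 -241.2   44.6]
250 195 [ 450.7 -233.2   79.3]
262 188 [ 441.3 -196.5  104.8]
228 187 [ 453.6 -286.3  124.9]
233 165 [ 2.974e+02 -3.205e+02  2.000e-01]
282 300 [ 752.4 -112.7   93.2]
380 240 [653.8 112.5 252.7]
345 238 [625.4  36.2 193.8]
400 250 [664.2 160.7 224.7]
360 300 [721.8  84.2  13.2]
447 292 [712.5 297.6  81. ]
```

View pics/s0_table.png

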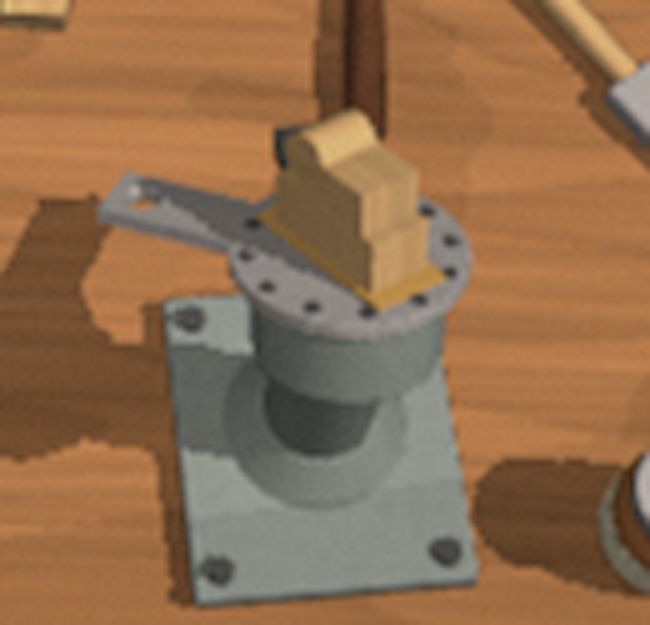

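View pics/s0_rack.png

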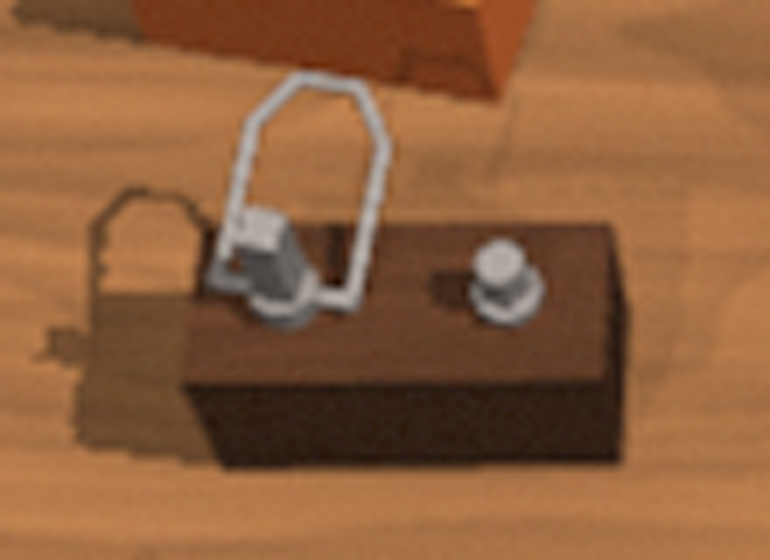

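View pics/d0_table.png

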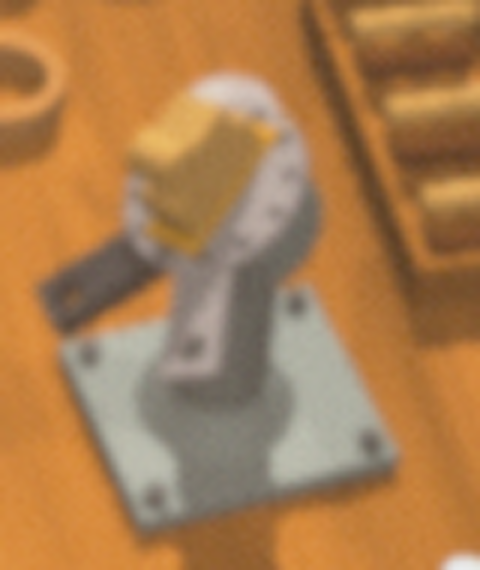

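View pics/d0_rack.png

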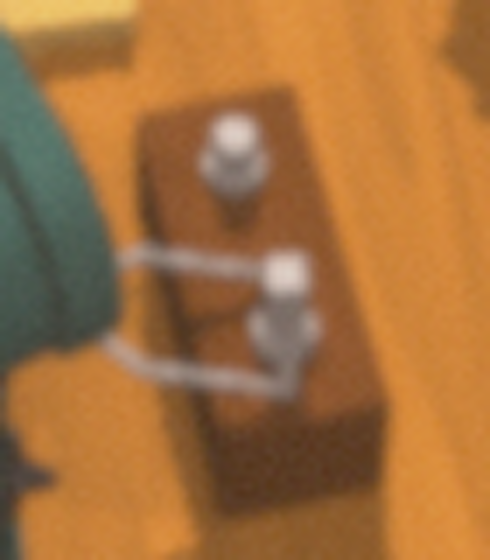

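Run:
```python
from h import *
a=np.load("pics/scene0.npz"); p=a['p']; P=cloud("scene",a['d'])
hsv=cv2.cvtColor(p,cv2.COLOR_BGR2HSV)
# table face: low sat, region
v,u=np.mgrid[:400,:640]
m=(u>330)&(u<406)&(v>228)&(v<262)&(hsv[...,1]<60)&(P[...,2]>140)
Q=P[m]; print(len(Q))
best=None; rng=np.random.default_rng(0)
for i in range(500):
    t=Q[rng.choice(len(Q),3,False)]; n=np.cross(t[1]-t[0],t[2]-t[0]); 
    if np.linalg.norm(n)<100: continue
    n/=np.linalg.norm(n); k=(abs((Q-t[0])@n)<2)
    if best is None or k.sum()>best.sum(): best=k
I=Q[best]; c=I.mean(0); n=np.linalg.svd(I-c)[2][2]; n*=np.sign(n[2]); print(len(I),c,n,"tilt",np.degrees(np.arccos(n[2])),"az",np.degrees(np.arctan2(n[1],n[0])))
# blank
mb=(u>355)&(u<400)&(v>215)&(v<258)&(hsv[...,1]>=90)&(P[...,2]>190); B=P[mb]
print("blank",len(B),B.mean(0),((B-c)@n).max())
# base plate corners
mp=(u>335)&(u<410)&(v>240)&(v<320)&(P[...,2]>6)&(P[...,2]<20)
r=cv2.minAreaRect(P[mp][:,:2].astype(np.float32)); print("plate",r, np.median(P[mp][:,2]))
# rack
mr=(u>205)&(u<290)&(v>170)&(v<215)&(abs(P[...,2]-78)<4)
r=cv2.minAreaRect(P[mr][:,:2].astype(np.float32)); print("rack",r,np.median(P[mr][:,2]))
mr=(u>205)&(u<290)&(v>150)&(v<215)&(P[...,2]>95)
for q,uu,vv in zip(P[mr],u[mr],v[mr]):
    if q[2]>120 or q[1]>-230: print(uu,vv,np.round(q))
```

```text
875
683 [651.10959323  86.81154293 212.09341114] [-0.49560452 -0.06388944  0.8661953 ] tilt 29.980525685344276 az -172.65439035473537
blank 871 [643.8735078  114.28310458 247.23860245] 590.9631814793491
plate ((661.7930908203125, 105.68798828125), (193.393798828125, 175.7304229736328), 7.079925060272217) 15.98005213538329
rack ((443.6828918457031, -243.27659606933594), (78.39485931396484, 170.9893341064453), 2.8365345001220703) 78.00544748744142
232 161 [ 365. -289.  122.]
235 161 [ 364. -281.  121.]
239 162 [ 368. -269.  122.]
240 162 [ 368. -266.  122.]
242 162 [ 367. -260.  122.]
245 164 [1038.   10. 1110.]
281 171 [1038.   10. 1110.]
221 175 [1038.   10. 1110.]
276 175 [1038.   10. 1110.]
207 177 [1038.   10. 1110.]
260 177 [1038.   10. 1110.]
225 180 [ 437. -295.  134.]
226 180 [ 438. -292.  136.]
227 180 [ 437. -290.  134.]
228 180 [ 438. -286.  136.]
229 180 [ 438. -284.  136.]
225 181 [ 443. -293.  139.]
226 181 [ 442. -291.  138.]
227 181 [ 441. -289.  136.]
228 181 [ 442. -286.  137.]
229 181 [ 441. -283.  135.]
230 181 [ 442. -280.  137.]
231 181 [ 440. -278.  135.]
224 18
[... 2429 characters left out ...]

264 190 [ 447. -190.  104.]
265 190 [ 443. -189.   97.]
259 191 [ 449. -205.  100.]
260 191 [ 449. -202.  101.]
261 191 [ 451. -198.  104.]
262 191 [ 450. -196.  102.]
263 191 [ 448. -194.   99.]
264 191 [ 447. -191.   98.]
261 192 [ 451. -199.   99.]
262 192 [ 452. -196.  100.]
263 192 [ 450. -194.   98.]
264 192 [ 449. -191.   95.]
238 197 [1038.   10. 1110.]
231 199 [1038.   10. 1110.]
274 200 [1038.   10. 1110.]
278 200 [1038.   10. 1110.]
268 201 [1038.   10. 1110.]
249 202 [1038.   10. 1110.]
209 203 [1038.   10. 1110.]
239 203 [1038.   10. 1110.]
244 205 [1038.   10. 1110.]
277 205 [1038.   10. 1110.]
210 209 [1038.   10. 1110.]
228 209 [1038.   10. 1110.]
268 209 [1038.   10. 1110.]
```

```bash
cat >> h.py <<'E'
from scipy.spatial.transform import Rotation as Ro
def Rcur(s): q=s["orientation"]; return Ro.from_quat([q[1],q[2],q[3],q[0]])
def tgt(n,yaxis):
    z=-np.asarray(n)/np.linalg.norm(n); y=np.asarray(yaxis,float); y=y-z*(y@z); y/=np.linalg.norm(y)
    return Ro.from_matrix(np.stack([np.cross(y,z),y,z],1))
def plan(p,R=None,s=None):
    s=s or read_state(); dp=(np.asarray(p)-s["eef_pos"])/10
    rv=np.degrees((R*Rcur(s).inv()).as_rotvec()) if R is not None else np.zeros(3)
    N=max(np.linalg.norm(dp)/6.2,np.linalg.norm(rv)/10.5)
    print("shift cm",np.round(dp,2),"turn deg",np.round(rv,1),"rows>=",round(N,1),"q",np.round(s["q"],2),"F",np.round(s["contact_force"],1),"w",round(s["gripper_width"],1),"t",round(s["t"],2),"p",np.round(s["eef_pos"],1))
    return dp,rv
N0=np.array([-.4959,-.0635,.866]);
E
python3 - <<'E'
from h import *
az=np.radians(-35)
n=np.array([-.4959,-.0635,.866])
plan(np.array([650,105,215])+n*140,tgt(n,[np.cos(az),np.sin(az),0]))
E
```

```text
shift cm [31.45 63.33 11.42] turn deg [ -2.7 -30.2  24. ] rows>= 11.6 q [-1.23  0.36  1.51 -0.    1.27 -0.12] F [-0.4  0.3 -0.4] w 87.8 t 0.15 p [ 266.1 -537.2  222. ]
```

Emit:
{"fn": "arm_command", "kwargs": {"commands": [8.7,0,0,6,0,0,0,8.7,2.4,4.9,0.4,-0.2,-2.3,1.8,8.7,2.4,4.9,0.4,-0.2,-2.3,1.8,8.7,2.4,4.9,0.4,-0.2,-2.3,1.8,8.7,2.4,4.9,0.4,-0.2,-2.3,1.8,8.7,2.4,4.9,0.4,-0.2,-2.3,1.8,8.7,2.4,4.9,0.4,-0.2,-2.3,1.8,8.7,2.4,4.9,0.4,-0.2,-2.3,1.8,8.7,2.4,4.9,0.4,-0.2,-2.3,1.8,8.7,2.4,4.9,0.4,-0.2,-2.3,1.8,8.7,2.4,4.9,0.4,-0.2,-2.3,1.8,8.7,2.4,4.9,0.4,-0.2,-2.3,1.8,8.7,2.4,4.9,0.4,-0.2,-2.3,1.8,8.7,2.4,4.9,0.4,-0.2,-2.3,1.8]}}

```text
t: 1.9
eef_pos: [582.1, 118.2, 335.2]
orientation: [0.08, 0.871, 0.413, 0.253]
contact_force: [1.0, -1.1, 0.1]
gripper_width: 87.4
```

Run:
```python
from h import *
s=read_state(); p,d=read_camera("wrist"); T=cam_world("wrist",s)
cv2.imwrite("pics/w1.png",p); np.savez("pics/w1.npz",p=p,d=d,T=T)
print(s["t"],s["eef_pos"],s["q"])
```

```text
1.9 [582.11061453 118.16007035 335.20310283] [5.81493140e-02 1.04730285e-03 1.81613550e+00 5.62316782e-02
 7.90370121e-01 7.14412815e-01]
```

View pics/w1.png

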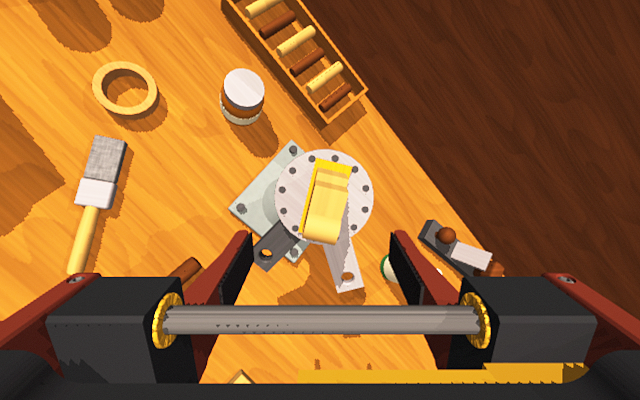

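Run:
```python
from h import *
a=np.load("pics/w1.npz"); p,d,T=a['p'],a['d'],a['T']; P=cloud("wrist",d,T)
crop(p,220,130,180,180,4,"w1c.png")
n=N0
v,u=np.mgrid[:400,:640]; hsv=cv2.cvtColor(p,cv2.COLOR_BGR2HSV)
m=(u>270)&(u<380)&(v>145)&(v<245)&(hsv[...,1]<70)&(hsv[...,2]>110)&(P[...,2]>150)
Q=P[m]; c=np.median(Q,0)
for it in range(5):
    k=abs((Q-c)@n)<(6 if it==0 else 2.5); I=Q[k]; c=I.mean(0); n=np.linalg.svd(I-c)[2][2]; n*=np.sign(n[2])
print("disc",len(I),c,n,np.degrees(np.arccos(n[2])),np.degrees(np.arctan2(n[1],n[0])))
M=(abs((P-c)@N0)<4)&(hsv[...,1]<90)&(u>265)&(u<385)&(v>140)&(v<300)
ex=np.array([.9919,.127,0]);  # horizontal toward axis
Z=N0/np.linalg.norm(N0); X=ex-Z*(ex@Z); X/=np.linalg.norm(X); Y=np.cross(Z,X)
Qp=P[M]-c; xy=np.stack([Qp@X,Qp@Y],1)
# boundary circle via contour of mask upper half of pixels
cn=max(cv2.findContours(M.astype(np.uint8),cv2.RETR_EXTERNAL,cv2.CHAIN_APPROX_NONE)[0],key=len)[:,0]
B=[]
for uu,vv in cn:
    o,dr=ray("wrist",uu,vv,T); B.append(o+dr*((c-o)@Z)/(dr@Z))
B=np.array(B); b=np.stack([(B-c)@X,(B-c)@Y],1)
from scipy.optimize import least_squares
f=least_squares(lambda w:np.hypot(b[:,0]-w[0],b[:,1]-w[1])-w[2],[0,0,56],loss='soft_l1',f_scale=1)
print("circle",f.x, np.median(abs(f.fun)))
C=c+X*f.x[0]+Y*f.x[1]; print("centre",C)
def onpl(u,v,h):
    o,dr=ray("wrist",u,v,T); q=C+Z*h; g=o+dr*((q-o)@Z)/(dr@Z); return g,np.round([(g-C)@X,(g-C)@Y],1)
print("ear",onpl(349,278,0)); print("lug",onpl(266,254,-11),onpl(266,254,-8))
# blank top: points with height 55-70
H=(P-C)@Z; mb=(H>45)&(H<70)&(u>290)&(u<370)&(v>140)&(v<260); q=P[mb]-C
r=cv2.minAreaRect(np.stack([q@X,q@Y],1).astype(np.float32)); print("blank top",r,H[mb].max())
mb=(H>8)&(H<70)&(u>290)&(u<370)&(v>140)&(v<260)&(hsv[...,1]>90); q=P[mb]-C
r=cv2.minAreaRect(np.stack([q@X,q@Y],1).astype(np.float32)); print("blank all",r)
```

```text
disc 3990 [649.86104928 121.32643514 213.68913542] [-0.49649689 -0.06229202  0.86580052] 30.02575991203202 -172.84886227115476
circle [ -6.66795327 -10.30908105  59.75323726] 6.167862536980429
centre [645.44234113 110.36746271 210.35526462]
ear (array([614.9487048 ,  19.38113113, 186.22197788]), array([-48.3, -86.4]))
lug (array([565.18274734, 106.78293896, 151.43167612]), array([-98.8,   6.6])) (array([564.98441843, 107.39440364, 154.8269813 ]), array([-97.2,   7.3]))
blank top ((3.2184362411499023, 5.866424560546875), (54.50140380859375, 32.08826446533203), 29.405441284179688) 63.492243402014765
blank all ((3.6699485778808594, 6.1208953857421875), (69.30924987792969, 32.08826446533203), 29.405441284179688)
```

View pics/w1c.png

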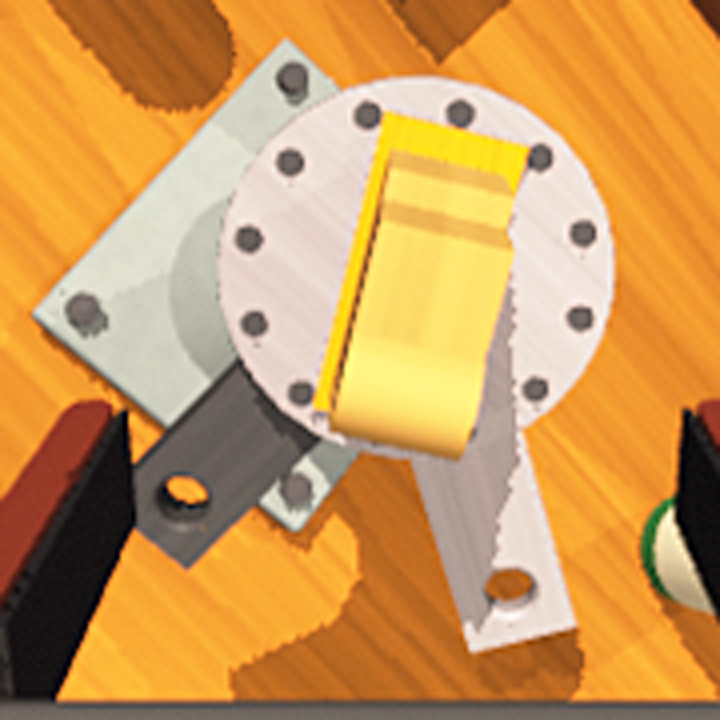

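Run:
```python
from h import *
a=np.load("pics/w1.npz"); p,d,T=a['p'],a['d'],a['T']; P=cloud("wrist",d,T)
v,u=np.mgrid[:400,:640]
Z=np.array([-.4960,-.0625,.866]);Z/=np.linalg.norm(Z); ex=-np.array([Z[0],Z[1],0]);ex/=np.linalg.norm(ex); X=ex-Z*(ex@Z);X/=np.linalg.norm(X);Y=np.cross(Z,X)
c=np.array([649.86,121.33,213.69])
# rim pixels: rays on plane, edge picks from crop
pk=np.array([[419,77],[345,93],[280,135],[233,197],[218,265],[232,340],[268,400],[500,92],[560,140],[600,205],[614,270],[604,330],[575,388]])/4+[220,130]
B=[]
for uu,vv in pk:
    o,dr=ray("wrist",uu-.4,vv-.4,T); B.append(o+dr*((c-o)@Z)/(dr@Z))
B=np.array(B); b=np.stack([(B-c)@X,(B-c)@Y],1)
from scipy.optimize import least_squares
f=least_squares(lambda w:np.hypot(b[:,0]-w[0],b[:,1]-w[1])-w[2],[0,0,56]); print(f.x,np.round(f.fun,1))
C=c+X*f.x[0]+Y*f.x[1]; print("C",C)
def onpl(uv,h):
    o,dr=ray("wrist",uv[0]-.4,uv[1]-.4,T); q=C+Z*h; g=o+dr*((q-o)@Z)/(dr@Z); return g,np.round([(g-C)@X,(g-C)@Y],1)
print("ear",onpl((347.5,276.3),0),"lug",onpl((265.75,255),-11))
print("blank", np.array([3.67,6.12])- np.array([(C-[645.44,110.37,210.355])@X,(C-[645.44,110.37,210.355])@Y]))
```

```text
[-3.1953388  -4.65903419 55.84088178] [ 0.7 -0.1 -0.6 -0.  -0.2 -0.3  0.5  1.2 -0.4 -0.9 -0.3 -0.2  0.7]
C [647.69684966 116.36154894 212.0924818 ]
ear (array([614.86189873,  23.22663052, 186.56468958]), array([-51.1, -88.3])) lug (array([564.16103586, 106.70701844, 150.84940772]), array([-103.4,    0.9]))
blank [0.21339981 0.45760909]
```

```bash
cat >> h.py <<'E'
Z=np.array([-.4960,-.0625,.866]);Z/=np.linalg.norm(Z); ex=-np.array([Z[0],Z[1],0]);ex/=np.linalg.norm(ex); X=ex-Z*(ex@Z);X/=np.linalg.norm(X);Y=np.cross(Z,X)
C=np.array([647.7,116.36,212.1]); L=C-11*Z-105*X
def dirZ(deg): a=np.radians(deg); return X*np.cos(a)+Y*np.sin(a)
E
python3 - <<'E'
from h import *
R=tgt(Z,-dirZ(119.5)); plan(C+Z*85,R); plan(C+Z*13,R); print(Z*-7.2,L)
E
```

```text
shift cm [ 2.16 -1.21 -5.02] turn deg [  6.4   1.8 -12.4] rows>= 1.3 q [0.07 0.   1.81 0.06 0.79 0.72] F [1.2 2.2 1.2] w 87.1 t 1.95 p [584.  123.1 335.9]
shift cm [  5.73  -0.76 -11.26] turn deg [  6.4   1.8 -12.4] rows>= 2.0 q [0.07 0.   1.81 0.06 0.79 0.72] F [1.2 2.2 1.2] w 87.1 t 1.95 p [584.  123.1 335.9]
[ 3.57141742  0.4500274  -6.2355796 ] [562.93424996 105.6788319  150.0783887 ]
```

Emit:
{"fn": "arm_command", "kwargs": {"commands": [8.7,1.1,-0.6,-2.5,3.2,0.9,-6.2,8.7,1.1,-0.6,-2.5,3.2,0.9,-6.2,8.7,0,0,0,0,0,0]}}

```text
t: 2.33
eef_pos: [605.7, 114.7, 284.5]
orientation: [0.049, 0.917, 0.304, 0.254]
contact_force: [-0.4, 0.3, 0.0]
gripper_width: 87.1
```

Run:
```python
from h import *
R=tgt(Z,-dirZ(119.5)); plan(C+Z*85,R); plan(C+Z*13,R)
```

```text
shift cm [-0.01 -0.37  0.12] turn deg [-0.1 -0.1 -0.1] rows>= 0.1 q [0.05 0.09 1.85 0.06 0.68 0.94] F [-0.4  0.3  0. ] w 87.1 t 2.33 p [605.7 114.7 284.5]
shift cm [ 3.56  0.08 -6.11] turn deg [-0.1 -0.1 -0.1] rows>= 1.1 q [0.05 0.09 1.85 0.06 0.68 0.94] F [-0.4  0.3  0. ] w 87.1 t 2.33 p [605.7 114.7 284.5]
```

Emit:
{"fn": "arm_command", "kwargs": {"commands": [8.7,0,-0.35,0.1,0,0,0,8.7,1.8,0.2,-3.1,0,0,0,8.7,1.8,0.2,-3.1,0,0,0,8.7,0,0,0,0,0,0]}}

```text
t: 2.82
eef_pos: [643.7, 114.3, 228.2]
orientation: [0.051, 0.915, 0.307, 0.257]
contact_force: [-0.8, -0.1, 0.4]
gripper_width: 87.2
```

Run:
```python
from h import *
R=tgt(Z,-dirZ(119.5)); plan(C+Z*13,R)
p,d=read_camera("wrist"); cv2.imwrite("pics/w2.png",p)
```

```text
shift cm [-0.25  0.13 -0.49] turn deg [ 0.1  0.4 -0.4] rows>= 0.1 q [0.05 0.21 1.86 0.08 0.54 0.91] F [-0.8 -0.1  0.4] w 87.2 t 2.83 p [643.7 114.3 228.2]
```

View pics/w2.png

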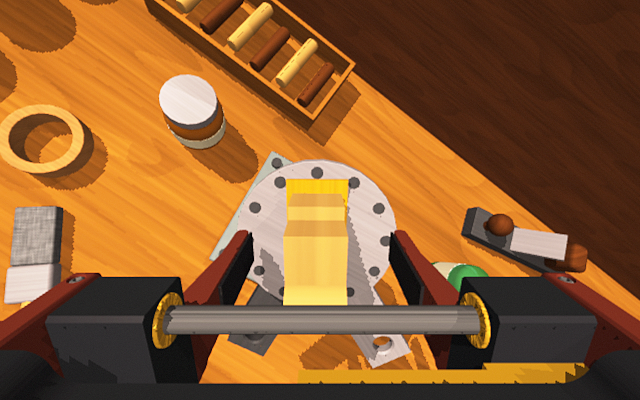

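Emit:
{"fn": "arm_command", "kwargs": {"commands": [8.7,-0.2,0.1,-0.3,0,0,0,3,0,0,0,0,0,0,3,0,0,0,0,0,0,3,0,0,0,0,0,0,2.5,0,0,0,0,0,0,2.5,0,0,0,0,0,0], "squeeze": 45}}

```text
t: 3.62
eef_pos: [642.4, 115.4, 232.3]
orientation: [0.052, 0.913, 0.307, 0.261]
contact_force: [0.2, -0.3, 0.2]
gripper_width: 40.6
```

Run:
```python
from h import *
R=tgt(Z,-dirZ(119.5)); plan(C+Z*14,R); plan(C+Z*14,tgt(Z,-dirZ(59.5))); print(Z*-60)
```

```text
shift cm [-0.16  0.01 -0.8 ] turn deg [ 0.1  1.  -0.5] rows>= 0.1 q [0.05 0.2  1.86 0.08 0.54 0.91] F [ 0.2 -0.3  0.2] w 40.6 t 3.62 p [642.4 115.4 232.3]
shift cm [-0.16  0.01 -0.8 ] turn deg [ 30.3   4.7 -52.2] rows>= 5.8 q [0.05 0.2  1.86 0.08 0.54 0.91] F [ 0.2 -0.3  0.2] w 40.6 t 3.62 p [642.4 115.4 232.3]
[ 29.76181181   3.7502283  -51.96316335]
```

Emit:
{"fn": "arm_command", "kwargs": {"commands": [2.5,-0.1,0,-0.6,0,0,0,2.5,0,0,0,0,0,0,2.5,0,0,0,0,0,0]}}

```text
t: 4.0
eef_pos: [641.4, 116.0, 227.2]
orientation: [0.052, 0.913, 0.307, 0.262]
contact_force: [-1.1, -0.6, 2.7]
gripper_width: 32.2
```

Run:
```python
from h import *
plan(C+Z*14,tgt(Z,-dirZ(59.5)))
```

```text
shift cm [-0.07 -0.05 -0.3 ] turn deg [ 30.3   4.8 -52.1] rows>= 5.8 q [0.05 0.21 1.87 0.08 0.52 0.91] F [-1.1 -0.6  2.7] w 32.2 t 4.0 p [641.4 116.  227.2]
```

Emit:
{"fn": "arm_command", "kwargs": {"commands": [2.5,0,0,0,3.0,0.4,-5.2,2.5,0,0,0,3.0,0.4,-5.2,2.5,0,0,0,3.0,0.4,-5.2,2.5,0,0,0,3.0,0.4,-5.2,2.5,0,0,0,3.0,0.4,-5.2,2.5,0,0,0,3.0,0.4,-5.2,2.5,0,0,0,3.0,0.4,-5.2,2.5,0,0,0,3.0,0.4,-5.2,2.5,0,0,0,3.0,0.4,-5.2,2.5,0,0,0,0,0,0]}}

```text
t: 5.25
eef_pos: [641.7, 113.6, 227.2]
orientation: [-0.069, 0.952, -0.159, 0.254]
contact_force: [-2.5, -0.7, 2.9]
gripper_width: 32.0
```

Run:
```python
from h import *
plan(C+Z*14,tgt(Z,-dirZ(59.5))); print(read_state()["wrist_torque"])
```

```text
shift cm [-0.09  0.19 -0.3 ] turn deg [ 2.8  0.9 -3.6] rows>= 0.4 q [0.06 0.21 1.87 0.05 0.53 1.92] F [-2.5 -0.7  2.9] w 32.0 t 5.25 p [641.7 113.6 227.2]
[ 0.64183439 -0.1139842   0.16797336]
```

Emit:
{"fn": "arm_command", "kwargs": {"commands": [2.5,0,0,0,2.4,0.3,-3.5,2.5,0,0,0,0,0,0,2.5,0,0,0,0,0,0,4.5,0,0,0,0,0,0,5.5,0,0,0,0,0,0,7,0,0,0,0,0,0]}}

```text
t: 6.0
eef_pos: [641.3, 113.6, 226.1]
orientation: [-0.08, 0.946, -0.189, 0.25]
contact_force: [0.7, 0.9, -0.2]
gripper_width: 58.6
```

Run:
```python
from h import *
plan(C+Z*14,tgt(Z,-dirZ(59.5))); plan(C+Z*110,tgt(Z,-dirZ(59.5)))
```

```text
shift cm [-0.05  0.19 -0.19] turn deg [ 0.7  0.5 -0.6] rows>= 0.1 q [0.05 0.21 1.87 0.06 0.53 1.97] F [ 0.7  0.9 -0.2] w 58.6 t 6.0 p [641.3 113.6 226.1]
shift cm [-4.82 -0.41  8.13] turn deg [ 0.7  0.5 -0.6] rows>= 1.5 q [0.05 0.21 1.87 0.06 0.53 1.97] F [ 0.7  0.9 -0.2] w 58.6 t 6.0 p [641.3 113.6 226.1]
```

Emit:
{"fn": "arm_command", "kwargs": {"commands": [8.7,-2.4,-0.3,4.2,0,0,0,8.7,-2.5,-0.3,4.3,0,0,0,8.7,-2.5,-0.3,4.3,0,0,0,8.7,0,0,0,0,0,0,8.7,0,0,0,0,0,0]}}

```text
t: 6.62
eef_pos: [564.6, 104.2, 355.3]
orientation: [-0.079, 0.947, -0.188, 0.249]
contact_force: [0.8, -0.1, -0.1]
gripper_width: 86.6
```

Run:
```python
from h import *
s=read_state(); p,d=read_camera("wrist"); T=cam_world("wrist",s)
cv2.imwrite("pics/w3.png",p); np.savez("pics/w3.npz",p=p,d=d,T=T)
print(s["t"],s["eef_pos"],s["joint_velocities"])
p,d=read_camera("scene"); np.savez("pics/scene3.npz",p=p,d=d); crop(p,310,195,130,125,5,"s3_table.png")
print(proj("wrist",L+11*Z,T),proj("wrist",C,T))
```

```text
6.625 [564.61122761 104.22006348 355.26672656] [ 5.20218647e-04 -1.84990586e-02 -1.55797190e-02  3.68150000e-05
  1.22152596e-03 -1.28485621e-03]
[359.54046431 250.97171366] [319.54344948 182.70217764]
```

View pics/w3.png

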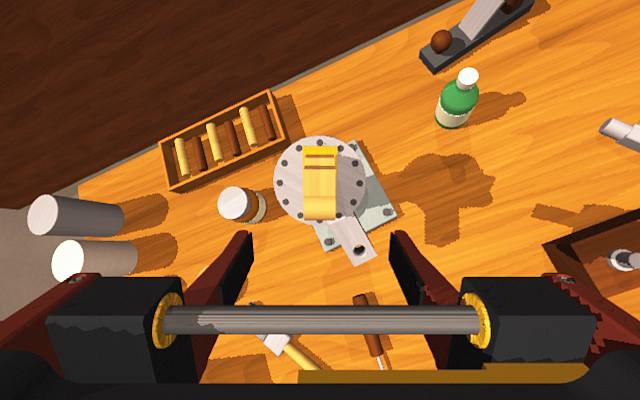

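View pics/s3_table.png

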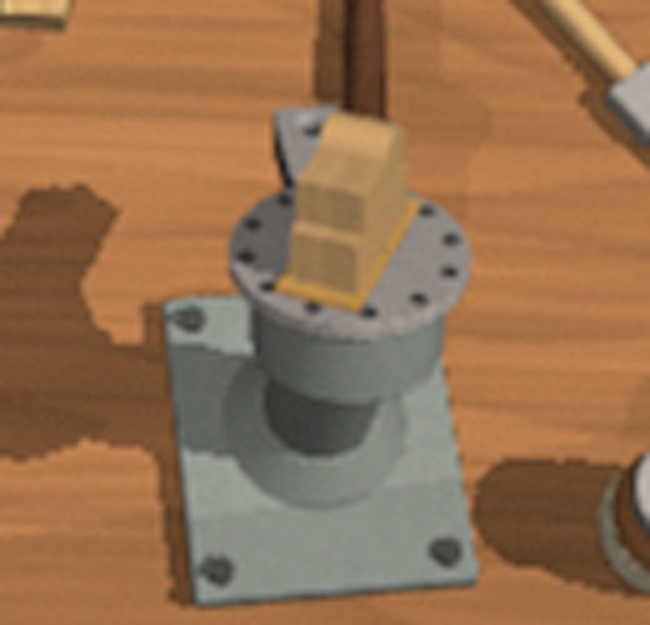

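Run:
```python
from h import *
E=L+11*Z; print("ear",E,X,Y)
plan(E+40*Z,tgt(Z,-Y))
```

```text
ear [557.47791779 104.99129004 159.60496865] [0.85925793 0.10827343 0.49995268] [-0.12501944  0.99215429  0.        ]
shift cm [ -2.72  -0.17 -16.05] turn deg [-14.4  -1.5  25.8] rows>= 2.8 q [ 0.04 -0.04  1.81  0.05  0.85  1.98] F [-0.2 -0.8 -0.3] w 86.8 t 6.72 p [564.9 104.2 354.7]
```

Emit:
{"fn": "arm_command", "kwargs": {"commands": [8.7,-0.9,0,-3.0,-2.9,-0.3,5.2,8.7,-0.5,0,-3.2,-2.9,-0.3,5.2,8.7,-0.5,0,-3.2,-2.9,-0.3,5.2,8.7,-0.4,0,-3.2,-2.9,-0.3,5.2,8.7,-0.4,0,-3.0,-2.9,-0.3,5.2,8.7,0,0,0,0,0,0]}}

```text
t: 7.48
eef_pos: [534.9, 104.0, 185.8]
orientation: [-0.014, 0.965, 0.07, 0.251]
contact_force: [-1.2, -0.2, 0.2]
gripper_width: 86.9
```

```bash
cat >> h.py <<'E'
def snap(name,n="wrist"):
    s=read_state(); p,d=read_camera(n); T=cam_world(n,s)
    cv2.imwrite(f"pics/{name}.png",p); np.savez(f"pics/{name}.npz",p=p,d=d,T=T); return s,p,d,T
E
python3 - <<'E'
from h import *
E=L+11*Z
plan(E+40*Z,tgt(Z,-Y))
s,p,d,T=snap("w4"); print(proj("wrist",E,T)); plan(E+40*Z)
u,v=proj("wrist",E,T).astype(int); crop(p,u-40,v-40,80,80,8,"w4c.png"); print(u-40,v-40)
E
```

```text
shift cm [ 0.28 -0.15  0.84] turn deg [ 0.5 -0.8 -1. ] rows>= 0.1 q [0.03 0.13 2.1  0.12 0.41 1.36] F [-1.2 -0.2  0.2] w 86.9 t 7.47 p [534.9 104.  185.8]
[324.51212863 217.09304605]
shift cm [ 0.12 -0.16  0.66] turn deg [0. 0. 0.] rows>= 0.1 q [0.03 0.13 2.1  0.12 0.41 1.36] F [ 1.2 -0.   0.3] w 86.9 t 7.53 p [536.4 104.1 187.6]
284 177
```

View pics/w4.png

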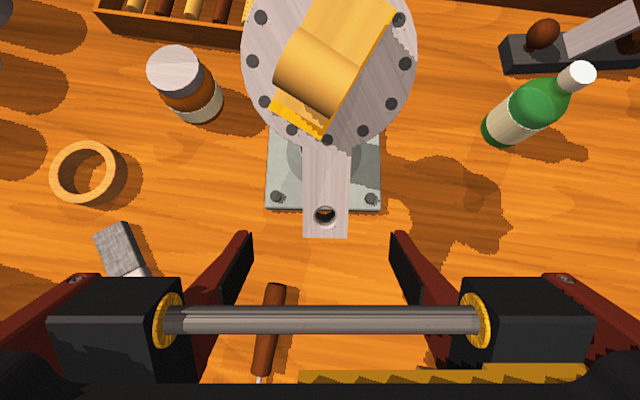

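View pics/w4c.png

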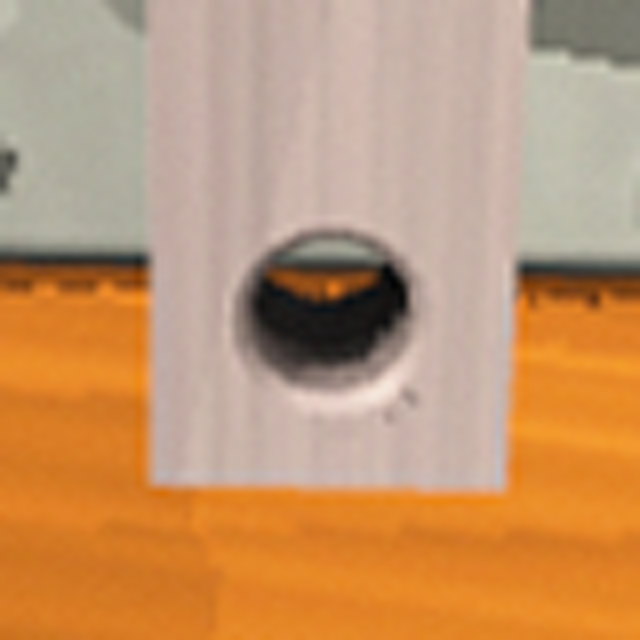

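Run:
```python
from h import *
a=np.radians(-98)
plan(np.array([446,-288,215]),tgt([0,0,1],[np.cos(a),np.sin(a),0]))
```

```text
shift cm [ -9.04 -39.21   2.74] turn deg [  0.4  29.5 -15.9] rows>= 6.5 q [0.03 0.13 2.1  0.12 0.41 1.36] F [ 1.2 -0.   0.3] w 86.9 t 7.53 p [536.4 104.1 187.6]
```

Emit:
{"fn": "arm_command", "kwargs": {"commands": [8.7,-2,-0.3,4,0,0,0,8.7,-2,-0.3,4,0,0,0,8.7,-0.6,-4.8,0,0,3.7,-2,8.7,-0.6,-4.8,0,0,3.7,-2,8.7,-0.6,-4.8,0,0,3.7,-2,8.7,-0.6,-4.8,0,0,3.7,-2,8.7,-0.6,-4.8,-0.5,0,3.7,-2,8.7,-0.6,-4.8,-1.5,0,3.7,-2,8.7,-0.6,-4.8,-1.5,0,3.7,-2,8.7,-0.6,-4.8,-1.5,0,3.7,-2,8.7,0,0,0,0,0,0]}}

```text
t: 8.9
eef_pos: [456.2, -304.2, 238.3]
orientation: [0.011, 0.996, -0.085, 0.005]
contact_force: [0.3, 0.5, 0.4]
gripper_width: 87.2
```

Run:
```python
from h import *
a=np.radians(-98); R=tgt([0,0,1],[np.cos(a),np.sin(a),0])
plan(np.array([446,-288,215]),R)
s,p,d,T=snap("w5"); print(proj("wrist",[446,-288,138],T))
crop(p,230,150,180,150,4,"w5c.png")
plan(np.array([446,-288,215]),R)
```

```text
shift cm [-1.02  1.62 -2.33] turn deg [1.3 0.5 1.8] rows>= 0.5 q [-0.71  0.26  1.62 -0.01  1.24  1.04] F [0.3 0.5 0.4] w 87.2 t 8.9 p [ 456.2 -304.2  238.3]
[305.16754736 212.07706948]
shift cm [-1.02  1.45 -2.39] turn deg [1.3 0.6 1.7] rows>= 0.5 q [-0.7   0.26  1.62 -0.01  1.24  1.04] F [0.5 0.4 0.7] w 86.9 t 8.95 p [ 456.2 -302.5  238.9]
```

View pics/w5.png

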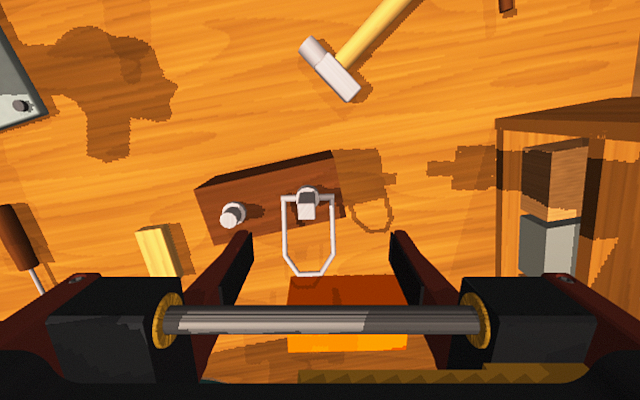

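View pics/w5c.png

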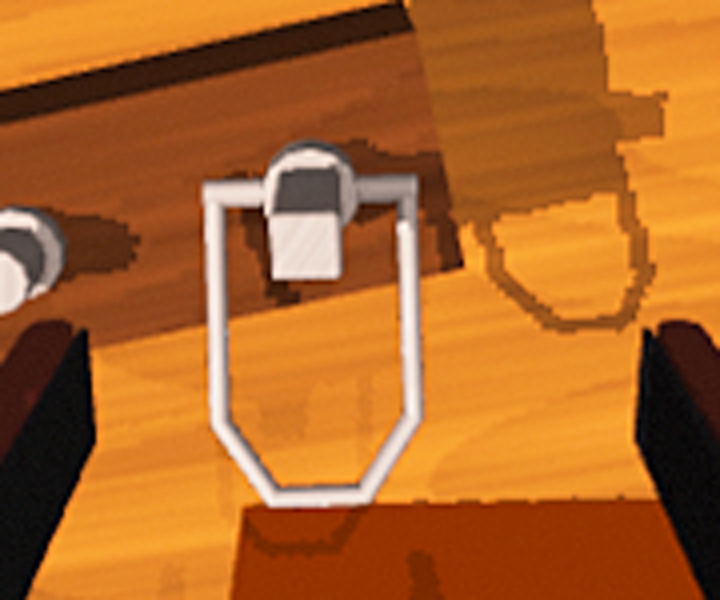

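Run:
```python
from h import *
T=np.load("pics/w5.npz")['T']
f=lambda x,y:(x/4+230-.4,y/4+150-.4)
top=onz("wrist",*f(306,245),138,T); bow=onz("wrist",*f(320,496),116,T)
l=onz("wrist",*f(205,187),86,T); r=onz("wrist",*f(416,185),86,T); m=(l+r)/2
print(top,bow,l,r,m,np.linalg.norm(l-r)); d=top-bow; print("az x bow-top",np.degrees(np.arctan2(d[1],d[0])),np.linalg.norm(d[:2]))
d=m-bow; print("az bow-hinge",np.degrees(np.arctan2(d[1],d[0]))); e=l-r; print("az y",np.degrees(np.arctan2(e[1],e[0])))
# top face edges
for a,b in [((272,213),(275,278)),((341,212),(340,275)),((272,213),(341,212)),((275,278),(340,277))]:
    A=onz("wrist",*f(*a),138,T);B=onz("wrist",*f(*b),138,T);g=B-A;print(np.degrees(np.arctan2(g[1],g[0])),np.linalg.norm(g))
```

```text
[ 447.10538532 -289.14928216  138.        ] [ 363.47859384 -276.862848    116.        ] [ 452.17109993 -258.54880287   86.        ] [ 441.94889391 -319.32443755   86.        ] [ 447.05999692 -288.93662021   86.        ] 61.62930525621879
az x bow-top -8.358090926478273 84.52453323009354
az bow-hinge -8.21981552951904
az y 80.45245445777064
171.36827027586384 17.078307761645995
169.0048920262401 16.551158313138984
-99.27116422177019 16.95120971399081
-99.27516063436295 16.254546224525583
```

Run:
```python
from h import *
a=np.radians(-99); R=tgt([0,0,1],[np.cos(a),np.sin(a),0])
plan(np.array([447.1,-289.1,165]),R)
```

```text
shift cm [-0.91  1.34 -7.39] turn deg [1.3 0.5 0.7] rows>= 1.2 q [-0.7   0.26  1.62 -0.01  1.24  1.04] F [0.5 0.4 0.7] w 86.9 t 8.95 p [ 456.2 -302.5  238.9]
```

Emit:
{"fn": "arm_command", "kwargs": {"commands": [5,-0.5,0.7,-3.0,0.7,0.3,0.4,5,-0.4,0.6,-3.0,0.6,0.2,0.3,5,0,0,-1,0,0,0,5,0,0,0,0,0,0]}}

```text
t: 9.45
eef_pos: [449.8, -287.5, 173.2]
orientation: [0.002, 0.997, -0.079, 0.005]
contact_force: [0.2, -0.5, 0.4]
gripper_width: 51.6
```

Run:
```python
from h import *
a=np.radians(-99); R=tgt([0,0,1],[np.cos(a),np.sin(a),0])
plan(np.array([447.1,-289.1,165]),R)
s,p,d,T=snap("w6"); print(proj("wrist",[447.1,-289.1,138],T))
plan(np.array([447.1,-289.1,100]),R)
```

```text
shift cm [-0.27 -0.16 -0.82] turn deg [0.3 0.5 0.1] rows>= 0.1 q [-0.7   0.31  1.72  0.    1.1   1.03] F [ 0.2 -0.5  0.4] w 51.6 t 9.45 p [ 449.8 -287.5  173.2]
[324.22957852 227.93058377]
shift cm [-0.3  -0.13 -7.36] turn deg [0.3 0.6 0.1] rows>= 1.2 q [-0.7   0.31  1.72  0.    1.1   1.03] F [ 0.4  0.2 -0. ] w 50.5 t 9.5 p [ 450.1 -287.8  173.6]
```

View pics/w6.png

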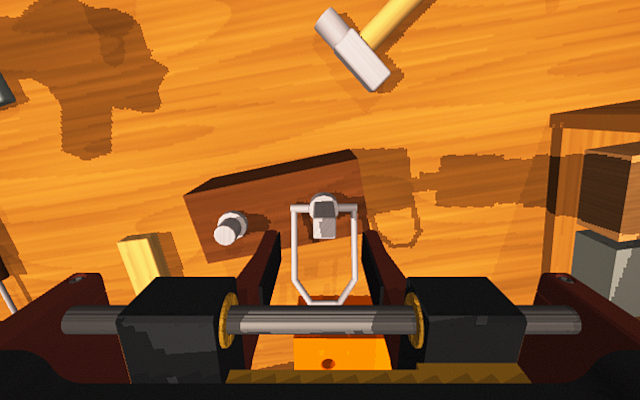

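Emit:
{"fn": "arm_command", "kwargs": {"commands": [4.6,-0.3,-0.15,-1.5,0.3,0.6,0,4.6,0,0,-2.5,0,0,0,4.6,0,0,-2.4,0,0,0,4.6,0,0,0,0,0,0]}}

```text
t: 10.0
eef_pos: [449.2, -291.3, 110.1]
orientation: [0.002, 0.997, -0.079, 0.002]
contact_force: [0.1, 0.2, -0.3]
gripper_width: 46.2
```

Run:
```python
from h import *
a=np.radians(-99); R=tgt([0,0,1],[np.cos(a),np.sin(a),0])
plan(np.array([447.1,-289.1,100]),R)
```

```text
shift cm [-0.21  0.22 -1.01] turn deg [0.2 0.2 0.1] rows>= 0.2 q [-0.7   0.4   1.78 -0.    0.96  1.03] F [ 0.1  0.2 -0.3] w 46.2 t 10.0 p [ 449.2 -291.3  110.1]
```

Emit:
{"fn": "arm_command", "kwargs": {"commands": [4.6,-0.2,0.2,-0.9,0,0,0,4.6,0,0,0,0,0,0]}}

```text
t: 10.25
eef_pos: [447.7, -289.9, 101.6]
orientation: [0.002, 0.997, -0.079, 0.003]
contact_force: [0.7, 0.3, -0.3]
gripper_width: 45.9
```

Run:
```python
from h import *
a=np.radians(-99); R=tgt([0,0,1],[np.cos(a),np.sin(a),0])
plan(np.array([447.1,-289.1,100]),R)
```

```text
shift cm [-0.06  0.08 -0.16] turn deg [0.3 0.3 0.1] rows>= 0.0 q [-0.7   0.41  1.79 -0.    0.94  1.03] F [ 0.7  0.3 -0.3] w 45.9 t 10.25 p [ 447.7 -289.9  101.6]
```

Good. Close.

Emit:
{"fn": "arm_command", "kwargs": {"commands": [1.2,0,0.05,-0.1,0,0,0,1.2,0,0,0,0,0,0,1.2,0,0,0,0,0,0,1.2,0,0,0,0,0,0,1.2,0,0,0,0,0,0], "squeeze": 50}}

```text
t: 10.88
eef_pos: [448.7, -290.2, 102.1]
orientation: [0.003, 0.997, -0.079, 0.004]
contact_force: [0.6, -0.0, -1.7]
gripper_width: 17.8
```

Run:
```python
from h import *
a=np.radians(-99); R=tgt([0,0,1],[np.cos(a),np.sin(a),0])
plan(np.array([447.1,-289.1,100]),R)
```

```text
shift cm [-0.16  0.11 -0.21] turn deg [0.4 0.4 0.1] rows>= 0.1 q [-0.7   0.4   1.79 -0.    0.93  1.03] F [ 0.6 -0.  -1.7] w 17.8 t 10.88 p [ 448.7 -290.2  102.1]
```

Emit:
{"fn": "arm_command", "kwargs": {"commands": [1.2,0,0,1.5,0,0,0,1.2,0,0,2.5,0,0,0,1.2,0,0,2.5,0,0,0,1.2,0,0,3,0,0,0,1.2,0,0,4,0,0,0,1.2,0,0,4,0,0,0,1.2,0,0,2,0,0,0,1.2,0,0,0,0,0,0]}}

```text
t: 11.88
eef_pos: [447.4, -289.0, 309.3]
orientation: [0.004, 0.997, -0.079, 0.005]
contact_force: [0.2, 0.2, -2.2]
gripper_width: 17.6
```

Run:
```python
from h import *
R=tgt(Z,-Y); plan(L+(49+110-14)*Z,R)
s,p,d,T=snap("w7"); plan(L+(49+110-14)*Z,R)
```

```text
shift cm [ 4.36 38.56 -3.36] turn deg [ -0.1 -29.5  16. ] rows>= 6.3 q [-0.7   0.18  1.54 -0.    1.41  1.03] F [ 0.2  0.2 -2.2] w 17.6 t 11.88 p [ 447.4 -289.   309.3]
shift cm [ 4.4  38.52 -3.26] turn deg [ -0.2 -29.6  16. ] rows>= 6.3 q [-0.7   0.18  1.54 -0.    1.41  1.03] F [ 0.3 -0.7 -2.4] w 17.6 t 11.93 p [ 447.  -288.6  308.3]
```

View pics/w7.png

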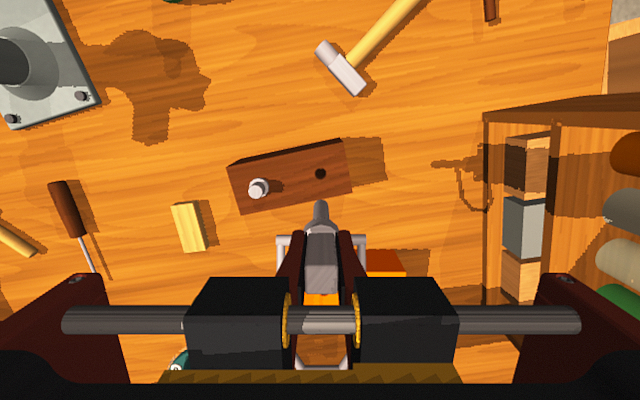

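Run:
```python
from h import *
a=np.load("pics/w7.npz"); p=a['p'];T=a['T']; crop(p,260,180,120,130,6,"w7c.png")
H=np.array(get_calibration("wrist")["hand_eye"],float)
for pt in [(0,0,94),(0,0,24),(0,0,10),(0,0,-36),(-1.5,0,94),(-1.5,0,24),(-9,0,10)]:
    q=proj("wrist",np.array(pt,float),H); print(pt,q,(q-[260,180])*6)
```

```text
(0, 0, 94) [321.70473612 200.51342594] [370.22841673 123.08055565]
(0, 0, 24) [321.81464205 230.55537675] [370.8878523  303.33226048]
(0, 0, 10) [321.84592317 239.10583203] [371.075539   354.63499219]
(0, 0, -36) [321.98913139 278.25071239] [371.93478835 589.50427435]
(-1.5, 0, 94) [321.70241519 201.99903896] [370.21449112 131.99423375]
(-1.5, 0, 24) [321.81131401 232.46237608] [370.86788404 314.77425648]
(-9, 0, 10) [321.82436009 251.08801048] [370.94616055 426.52806287]
```

View pics/w7c.png

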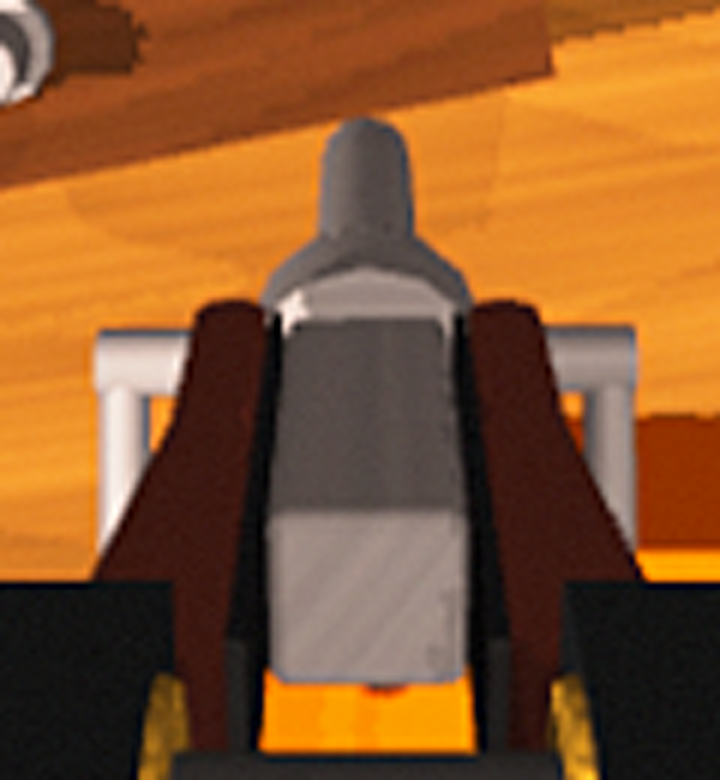

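Run:
```python
from h import *
a=np.load("pics/w7.npz"); p=a['p'];d=a['d']
H=np.array(get_calibration("wrist")["hand_eye"],float); P=cloud("wrist",d,H)
for y in range(110,700,20):
    v=180+y//6; print(y,v,[tuple(np.round(P[v,u],1)) for u in (317,321,325)])
```

```text
110 198 [(np.float64(-40.1), np.float64(-6.7), np.float64(229.1)), (np.float64(-40.5), np.float64(-0.8), np.float64(230.3)), (np.float64(-40.9), np.float64(5.1), np.float64(231.7))]
130 201 [(np.float64(2.0), np.float64(-4.4), np.float64(86.3)), (np.float64(2.9), np.float64(-0.7), np.float64(83.7)), (np.float64(-70.9), np.float64(6.2), np.float64(309.1))]
150 205 [(np.float64(2.2), np.float64(-4.2), np.float64(74.2)), (np.float64(3.0), np.float64(-0.7), np.float64(72.1)), (np.float64(1.2), np.float64(2.9), np.float64(77.3))]
170 208 [(np.float64(2.6), np.float64(-4.1), np.float64(65.2)), (np.float64(3.1), np.float64(-0.6), np.float64(63.9)), (np.float64(1.3), np.float64(2.8), np.float64(68.9))]
190 211 [(np.float64(2.6), np.float64(-4.0), np.float64(57.9)), (np.float64(2.8), np.float64(-0.6), np.float64(57.3)), (np.float64(2.2), np.float64(2.7), np.float64(58.9))]
210 215 [(np.float64(2.4), np.float64(-3.8), np.float64(48.9)), (np.float64(3.4), np.float64(-0.6), np.float64(46.5)), (np.float64(2.3), np.float64(2.6), np.float64(49.2))]
230 218 [(np.float64(2.9), np.float64(-3.7), np.fl
[... 3468 characters left out ...]
-5.0), np.float64(-2.6), np.float64(-34.6)), (np.float64(-5.3), np.float64(-0.5), np.float64(-34.2)), (np.float64(-5.1), np.float64(1.6), np.float64(-34.5))]
650 288 [(np.float64(-7.2), np.float64(-2.6), np.float64(-34.1)), (np.float64(-7.2), np.float64(-0.5), np.float64(-34.1)), (np.float64(-7.7), np.float64(1.6), np.float64(-33.4))]
670 291 [(np.float64(-9.3), np.float64(-2.6), np.float64(-33.9)), (np.float64(-9.3), np.float64(-0.5), np.float64(-33.8)), (np.float64(-8.2), np.float64(1.6), np.float64(-35.3))]
690 295 [(np.float64(-207.1), np.float64(-7.3), np.float64(229.5)), (np.float64(-207.1), np.float64(-0.7), np.float64(229.6)), (np.float64(-209.0), np.float64(5.9), np.float64(232.1))]
```

```bash
cat >> h.py <<'E'
PO=np.array([-2.8,-.5,-13.])
def tcpfor(G,R): return G-R.apply(PO)
RI=tgt(Z,-Y)
E
python3 - <<'E'
from h import *
plan(tcpfor(L+(49+130)*Z,RI),RI)
E
```

```text
shift cm [ 3.61 38.37 -1.3 ] turn deg [ -0.2 -29.6  16. ] rows>= 6.2 q [-0.7   0.18  1.54 -0.    1.41  1.03] F [ 0.3 -0.7 -2.4] w 17.6 t 11.93 p [ 447.  -288.6  308.3]
```

Emit:
{"fn": "arm_command", "kwargs": {"commands": [1.2,0.4,4.8,0.2,0,-3.7,2,1.2,0.4,4.8,0.2,0,-3.7,2,1.2,0.4,4.8,0.2,0,-3.7,2,1.2,0.4,4.8,0,0,-3.7,2,1.2,0.4,4.8,0,0,-3.7,2,1.2,0.4,4.8,-0.2,0,-3.7,2,1.2,0.4,4.8,-0.4,0,-3.7,2,1.2,0.4,4,-0.4,0,-3.7,2,1.2,0,0,0,0,0,0,1.2,0,0,0,0,0,0]}}

```text
t: 13.18
eef_pos: [467.0, 100.0, 289.0]
orientation: [-0.023, 0.965, 0.064, 0.253]
contact_force: [0.5, -0.5, -1.6]
gripper_width: 17.5
```

Run:
```python
from h import *
plan(tcpfor(L+(49+90)*Z,RI),RI)
```

```text
shift cm [ 3.6  -0.24 -2.84] turn deg [-0.6 -0.6 -0.6] rows>= 0.7 q [ 0.01 -0.15  2.06  0.11  0.72  1.38] F [ 0.5 -0.5 -1.6] w 17.5 t 13.18 p [467. 100. 289.]
```

Emit:
{"fn": "arm_command", "kwargs": {"commands": [1.2,1.8,-0.1,-1.0,-0.6,-0.6,-0.6,1.2,1.8,-0.1,-1.6,0,0,0,1.2,0,0,0,0,0,0,1.2,0,0,0,0,0,0]}}

```text
t: 13.68
eef_pos: [504.2, 93.5, 262.1]
orientation: [-0.015, 0.965, 0.057, 0.257]
contact_force: [0.6, -0.7, -1.6]
gripper_width: 17.7
```

Run:
```python
from h import *
plan(tcpfor(L+(49+90)*Z,RI),RI)
s,p,d,T=snap("w8"); crop(p,260,170,120,130,6,"w8c.png"); print((proj("wrist",L+11*Z,T)-[260,170])*6)
R=Rcur(s); G=s["eef_pos"]+R.apply(PO); print("tip",(proj("wrist",G-R.apply([0,0,-108.]),T)-[260,170])*6, "pin in lug",(G-L)@X,(G-L)@Y,(G-L)@Z)
```

```text
shift cm [-0.13  0.41 -0.15] turn deg [ 0.1 -0.2  0.4] rows>= 0.1 q [ 0.01 -0.05  2.05  0.09  0.62  1.4 ] F [ 0.6 -0.7 -1.6] w 17.7 t 13.68 p [504.2  93.5 262.1]
[339.46082063 167.07167514]
tip [367.10144834 199.75310404] pin in lug 1.4490203973968379 -4.158348905588202 139.87342750694415
```

View pics/w8c.png

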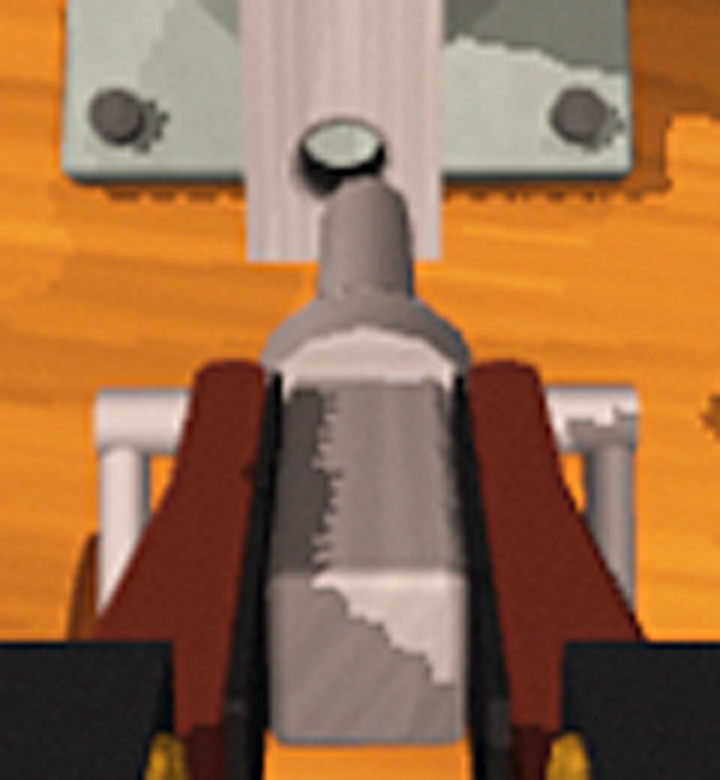

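Emit:
{"fn": "arm_command", "kwargs": {"commands": [1.2,-0.13,0.41,-0.15,0.1,-0.2,0.4,1.2,0.4,0.05,-0.7,0,0,0,1.2,0,0,0,0,0,0,1.2,0,0,0,0,0,0]}}

```text
t: 14.22
eef_pos: [506.6, 98.3, 254.3]
orientation: [-0.016, 0.964, 0.06, 0.26]
contact_force: [-0.9, -0.1, -1.0]
gripper_width: 17.7
```

```bash
cat >> h.py <<'E'
def pinrep(s):
    R=Rcur(s); G=s["eef_pos"]+R.apply(PO); t=G+R.apply([0,0,108.]); f=lambda g:np.round([(g-L)@X,(g-L)@Y,(g-L)@Z],2)
    F=s["contact_force"]; print("grip",f(G),"tip",f(t),"F in XYZ",np.round([F@X,F@Y,F@Z],1)); return G,t
E
python3 - <<'E'
from h import *
plan(tcpfor(L+(49+82)*Z,RI),RI)
s,p,d,T=snap("w9"); pinrep(s); crop(p,260,170,120,130,6,"w9c.png"); print((proj("wrist",L+11*Z,T)-[260,170])*6)
R=Rcur(s); G=s["eef_pos"]+R.apply(PO); print("tip",(proj("wrist",G-R.apply([0,0,-108.]),T)-[260,170])*6)
E
```

```text
shift cm [ 0.03 -0.02 -0.07] turn deg [-0.   0.2  0. ] rows>= 0.0 q [ 0.02 -0.03  2.07  0.1   0.59  1.4 ] F [-0.9 -0.1 -1. ] w 17.7 t 14.22 p [506.6  98.3 254.3]
grip [7.0000e-02 2.7000e-01 1.3171e+02] tip [ 0.36  0.24 23.71] F in XYZ [-1.3  0.  -0.4]
[368.54759941 177.94793002]
tip [367.08516308 199.79176049]
```

View pics/w9c.png

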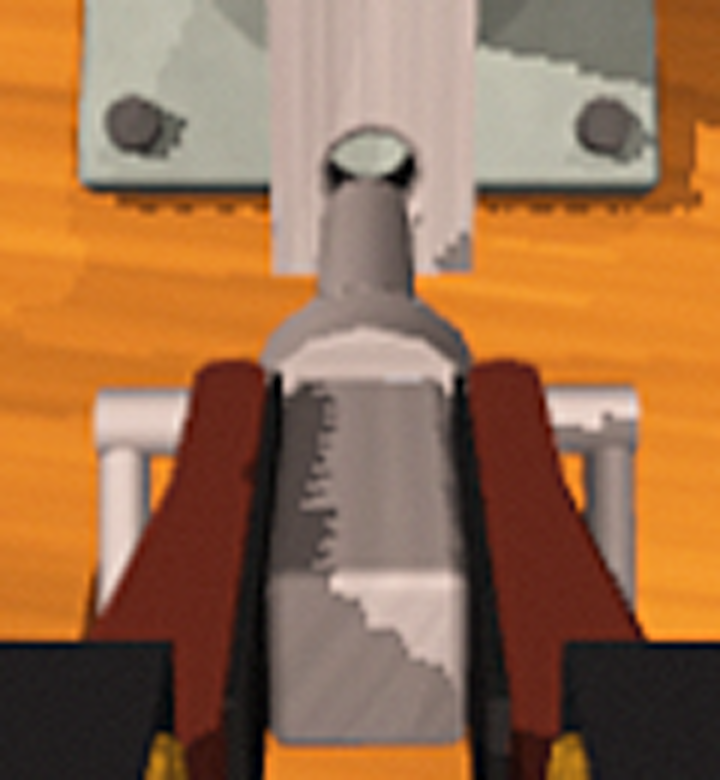

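Emit:
{"fn": "arm_command", "kwargs": {"commands": [1.2,0.35,0.03,-0.65,0,0.2,0,1.2,0.35,0.04,-0.61,0,0,0,1.2,0.35,0.04,-0.61,0,0,0,1.2,0,0,0,0,0,0]}}

```text
t: 14.78
eef_pos: [518.2, 99.5, 234.3]
orientation: [-0.016, 0.964, 0.06, 0.258]
contact_force: [0.5, -0.4, -2.1]
gripper_width: 17.5
```

Run:
```python
from h import *
plan(tcpfor(L+(49+58)*Z,RI),RI)
s,p,d,T=snap("w10"); pinrep(s); crop(p,260,170,120,130,6,"w10c.png"); print((proj("wrist",L+11*Z,T)-[260,170])*6)
```

```text
shift cm [ 0.06  0.01 -0.14] turn deg [-0. -0.  0.] rows>= 0.0 q [0.02 0.02 2.07 0.1  0.53 1.39] F [ 0.5 -0.4 -2.1] w 17.5 t 14.78 p [518.2  99.5 234.3]
grip [  0.19   0.   108.56] tip [0.11 0.02 0.56] F in XYZ [-0.7 -0.4 -2.1]
[367.15851009 221.93923524]
```

View pics/w10c.png

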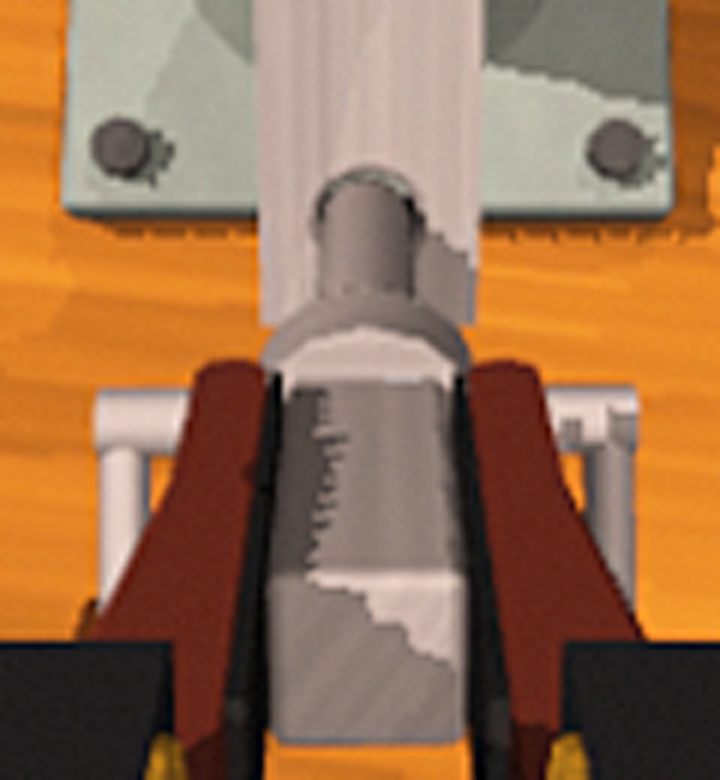

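Emit:
{"fn": "arm_command", "kwargs": {"commands": [1.2,0.35,0.04,-0.61,0,0,0,1.2,0.35,0.04,-0.61,0,0,0,1.2,0,0,0,0,0,0]}}

```text
t: 15.2
eef_pos: [525.4, 100.4, 221.5]
orientation: [-0.016, 0.964, 0.06, 0.258]
contact_force: [-0.8, -0.3, -0.9]
gripper_width: 17.8
```

Run:
```python
from h import *
plan(tcpfor(L+(49+44)*Z,RI),RI)
pinrep(read_state())
```

```text
shift cm [ 0.03  0.01 -0.07] turn deg [-0. -0.  0.] rows>= 0.0 q [0.02 0.05 2.08 0.11 0.49 1.39] F [-0.8 -0.3 -0.9] w 17.8 t 15.2 p [525.4 100.4 221.5]
grip [ 1.100e-01 -5.000e-02  9.376e+01] tip [  0.02  -0.03 -14.24] F in XYZ [-1.2 -0.2 -0.3]
```

Passing freely; 44 mm to go.

Emit:
{"fn": "arm_command", "kwargs": {"commands": [1.2,0.35,0.04,-0.61,0,0,0,1.2,0.35,0.04,-0.61,0,0,0,1.2,0.35,0.04,-0.61,0,0,0,1.2,0.35,0.04,-0.61,0,0,0,1.2,0,0,0,0,0,0]}}

```text
t: 15.82
eef_pos: [540.5, 102.1, 195.2]
orientation: [-0.016, 0.964, 0.06, 0.258]
contact_force: [-1.0, -0.5, -1.4]
gripper_width: 17.7
```

Run:
```python
from h import *
plan(tcpfor(L+(49)*Z,RI),RI)
pinrep(read_state())
```

```text
shift cm [ 0.7   0.11 -1.25] turn deg [-0.  -0.1  0. ] rows>= 0.2 q [0.03 0.12 2.09 0.12 0.42 1.37] F [-1.  -0.5 -1.4] w 17.7 t 15.82 p [540.5 102.1 195.2]
grip [ 0.11 -0.23 63.4 ] tip [  0.    -0.21 -44.6 ] F in XYZ [-1.6 -0.3 -0.7]
```

Emit:
{"fn": "arm_command", "kwargs": {"commands": [1.2,0.3,0.05,-0.52,0,0,0,1.2,0.25,0.04,-0.44,0,0,0,1.2,0.2,0.02,-0.3,0,0,0,1.2,0,0,0,0,0,0]}}

```text
t: 16.32
eef_pos: [548.7, 103.3, 182.1]
orientation: [-0.016, 0.964, 0.06, 0.258]
contact_force: [-2.9, -0.2, 1.0]
gripper_width: 17.4
```

Run:
```python
from h import *
plan(tcpfor(L+(49)*Z,RI),RI)
s,p,d,T=snap("w11");pinrep(s); crop(p,240,180,170,130,4,"w11c.png")
```

```text
shift cm [-0.12 -0.01  0.05] turn deg [-0. -0.  0.] rows>= 0.0 q [0.03 0.15 2.09 0.13 0.38 1.37] F [-2.9 -0.2  1. ] w 17.4 t 16.32 p [548.7 103.3 182.1]
grip [ 0.74 -0.05 47.95] tip [ 7.100e-01 -3.000e-02 -6.005e+01] F in XYZ [-2.1  0.2  2.3]
```

View pics/w11c.png

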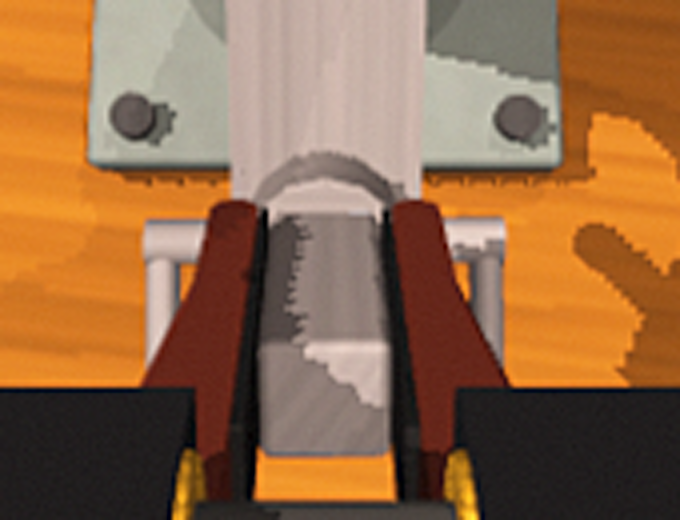

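Emit:
{"fn": "arm_command", "kwargs": {"commands": [1.2,0.1,0.01,-0.2,0,0,0,1.2,0.1,0.01,-0.2,0,0,0]}}

```text
t: 16.62
eef_pos: [548.9, 103.9, 181.8]
orientation: [-0.016, 0.964, 0.061, 0.26]
contact_force: [-31.2, -3.7, 41.5]
gripper_width: 18.2
```

Run:
```python
from h import *
s,p,d,T=snap("w12");pinrep(s); crop(p,240,180,170,130,4,"w12c.png")
P=cloud("wrist",d,T)
for v in range(215,300,6): g=P[v,321]-L; print(v,np.round([g@X,g@Y,g@Z],1))
```

```text
grip [ 0.75  0.46 47.52] tip [  1.08   0.53 -60.48] F in XYZ [-6.4  0.3 51.7]
215 [15.6  0.6  9.5]
221 [14.5  0.6 18.2]
227 [12.8  0.6 24.7]
233 [ 8.5  0.6 24.6]
239 [ 9.5  0.5 35.8]
245 [ 8.9  0.5 43. ]
251 [10.   0.5 52.7]
257 [ 9.5  0.5 58.6]
263 [ 9.2  0.5 64.6]
269 [ 8.1  0.5 68.6]
275 [ 4.7  0.5 69. ]
281 [ 0.6  0.5 68.2]
287 [-2.2  0.5 69.3]
293 [-6.1  0.5 69.2]
299 [-134.2    0.7  -95.4]
```

View pics/w12c.png

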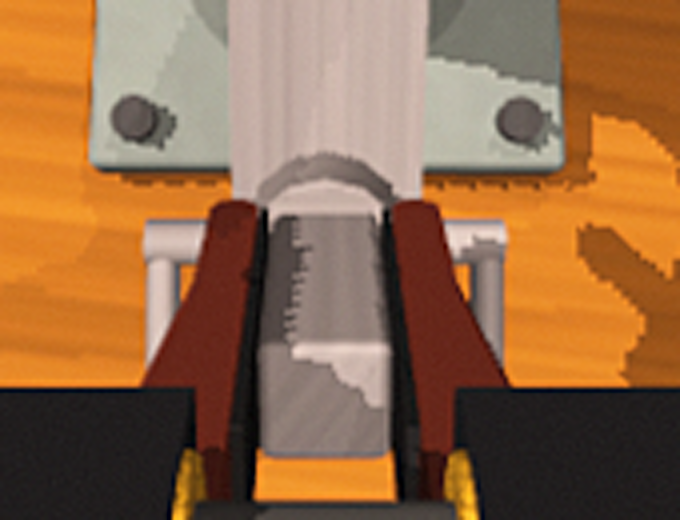

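Emit:
{"fn": "arm_command", "kwargs": {"commands": [1.2,-0.1,-0.01,0.2,0,0,0,4,0,0,0,0,0,0,4.4,0,0,0,0,0,0,4.4,0,0,0,0,0,0]}}

```text
t: 17.18
eef_pos: [549.2, 103.8, 185.5]
orientation: [-0.016, 0.963, 0.061, 0.262]
contact_force: [0.2, -0.4, 0.7]
gripper_width: 42.8
```

Run:
```python
from h import *
s,p,d,T=snap("w13");pinrep(s);plan(s["eef_pos"]+120*Z)
P=cloud("wrist",d,T)
for v in range(215,300,6): g=P[v,321]-L; print(v,np.round([g@X,g@Y,g@Z],1))
```

```text
grip [ 2.83  0.37 50.61] tip [  3.61   0.38 -57.38] F in XYZ [ 0.5 -0.4  0.5]
shift cm [-5.95 -0.75 10.4 ] turn deg [0. 0. 0.] rows>= 1.9 q [0.03 0.15 2.09 0.13 0.38 1.36] F [ 0.4 -0.6  0.3] w 43.5 t 17.23 p [549.1 103.8 185.4]
215 [16.9  0.5 10.3]
221 [12.3  0.5 10.4]
227 [12.3  0.5 21.5]
233 [10.6  0.5 27.7]
239 [ 6.1  0.5 27.4]
245 [ 6.1  0.4 36.4]
251 [ 5.4  0.4 43.2]
257 [ 4.8  0.4 49.7]
263 [ 4.8  0.4 56.6]
269 [ 3.7  0.4 61.2]
275 [ 4.2  0.4 68.1]
281 [ 1.9  0.4 70.2]
287 [-2.7  0.4 68.9]
293 [-5.3  0.4 70.6]
299 [-9.5  0.4 70. ]
```

Emit:
{"fn": "arm_command", "kwargs": {"commands": [4.4,-1.5,-0.2,2.6,0,0,0,4.4,-2.5,-0.3,4.3,0,0,0,4.4,-2,-0.3,3.5,0,0,0,4.4,0,0,0,0,0,0]}}

```text
t: 17.73
eef_pos: [488.1, 95.4, 290.8]
orientation: [-0.016, 0.963, 0.061, 0.261]
contact_force: [0.0, -0.2, -0.1]
gripper_width: 44.0
```

Run:
```python
from h import *
s,p,d,T=snap("w14");
P=cloud("wrist",d,T)
u0,v0=proj("wrist",L+49*Z,T); print(u0,v0)
for v in range(int(v0)-30,int(v0)+40,4): g=P[v,int(round(u0))]-L; print(v,np.round([g@X,g@Y,g@Z],1))
x0=max(0,int(u0)-80);y0=max(0,min(270,int(v0)-65)); crop(p,x0,y0,160,130,5,"w14c.png"); print(x0,y0)
for z in (11,25,71): print(z,(proj("wrist",L+z*Z,T)-[x0,y0])*5)
```

```text
320.8727068073241 200.86947084457788
170 [24.5 -0.1 12.4]
174 [19.7 -0.1 11.1]
178 [15.1 -0.1 11.3]
182 [11.7 -0.1 16.5]
186 [10.  -0.1 27.6]
190 [ 6.3 -0.1 30.3]
194 [ 5.1 -0.1 41.6]
198 [ 4.8 -0.1 54.6]
202 [ 3.9 -0.1 64.7]
206 [ 1.2 -0.2 68.8]
210 [-2.6 -0.2 69.5]
214 [-6.8 -0.2 68.9]
218 [-11.   -0.2  68.9]
222 [ -91.7    0.  -119.7]
226 [ -97.2    0.  -115.6]
230 [-103.1    0.  -112.3]
234 [-109.6   -0.  -110.6]
238 [-114.8   -0.  -106.1]
240 135
11 [404.61578193 278.83358339]
25 [404.52972669 296.06653157]
71 [404.18600751 364.89783687]
```

View pics/w14c.png

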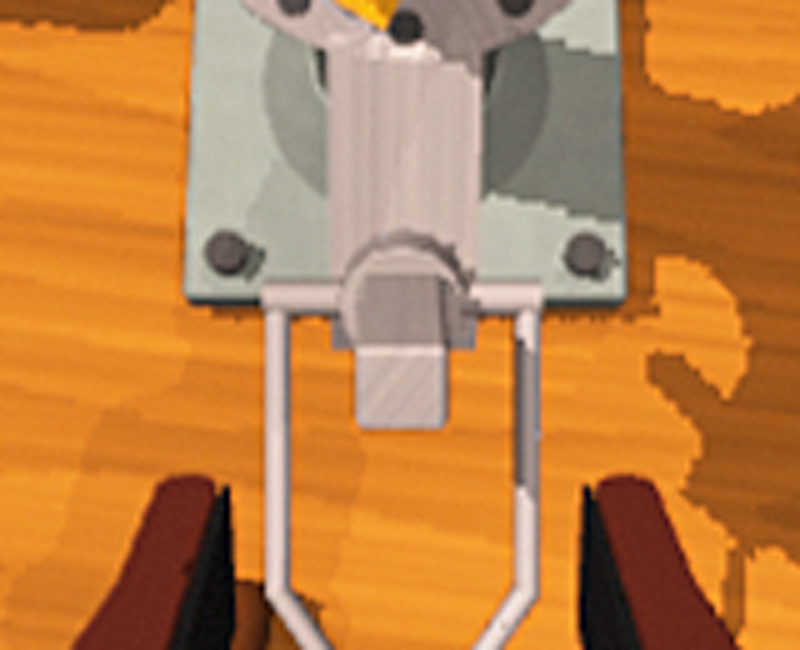

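Run:
```python
from h import *
p,d=read_camera("side"); np.savez("pics/side5.npz",p=p,d=d); crop(p,300,125,100,95,6,"d5.png")
p,d=read_camera("scene"); crop(p,300,180,130,110,6,"s5.png")
B=L-82.7*X+49*Z; print(B); print("ring pts scene",(proj("scene",B)-[300,180])*6,"side",(proj("side",B)-[300,125])*6)
```

```text
[467.56813985  93.66193295 151.16888552]
ring pts scene [402.75417557  66.3269713 ] side [ 23.2651333  325.45145852]
```

View pics/w14.png

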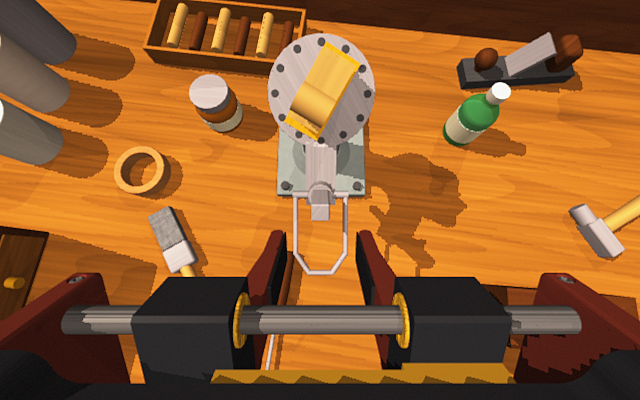

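View pics/d5.png

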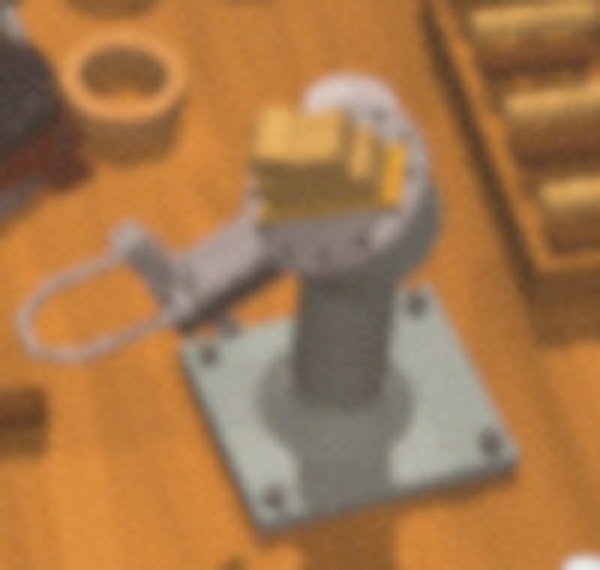

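View pics/s5.png

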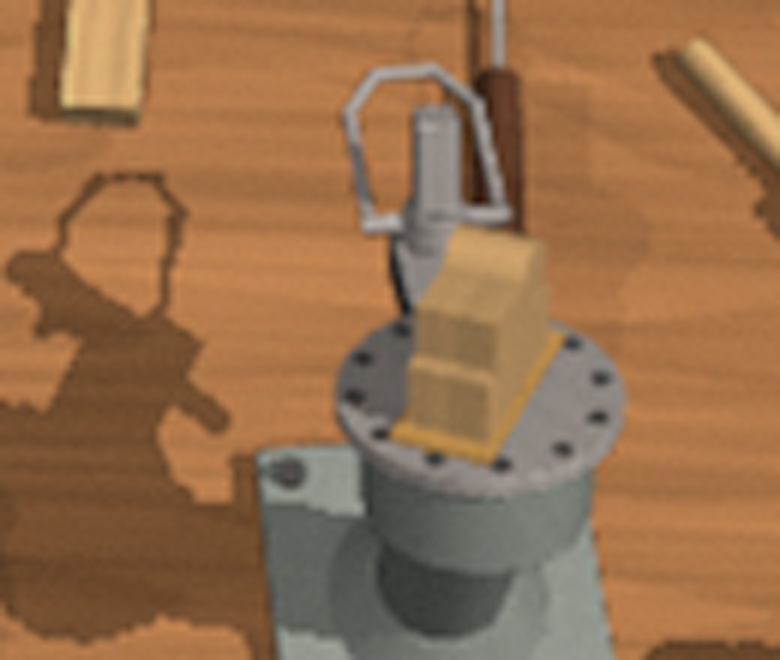

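```bash
cat > kin.py <<'E'
import numpy as np
from scipy.optimize import least_squares
D=[((266.2,-537.7,222.6),(.359,1.51,1.272)),((605.7,114.7,284.5),(.09,1.85,.68)),((643.7,114.3,228.2),(.21,1.86,.54)),((564.9,104.2,354.7),(-.04,1.81,.85)),((534.9,104,185.8),(.13,2.1,.41)),((456.2,-304.2,238.3),(.26,1.62,1.24)),((449.8,-287.5,173.2),(.31,1.72,1.1)),((447.7,-289.9,101.6),(.41,1.79,.94)),((447.4,-289,309.3),(.18,1.54,1.41)),((467,100,289),(-.15,2.06,.72)),((504.2,93.5,262.1),(-.05,2.05,.62)),((548.7,103.3,182.1),(.15,2.09,.38)),((525.4,100.4,221.5),(.05,2.08,.49))]
r=np.array([np.hypot(p[0],p[1]) for p,_ in D]); z=np.array([p[2] for p,_ in D]); q=np.array([x for _,x in D])
def f(w,q):
    a,h,l1,l2,d,c=w; A=q[:,0];B=A+q[:,1];E=B+q[:,2]
    return a+l1*np.sin(A)+l2*np.sin(B+c)+d*np.sin(E), h+l1*np.cos(A)+l2*np.cos(B+c)+d*np.cos(E)
s=least_squares(lambda w:np.r_[f(w,q)[0]-r,f(w,q)[1]-z],[0,400,450,450,280,0])
print(np.round(s.x,2),np.abs(s.fun).max())
def ik(rr,zz,tilt):
    E=np.pi-np.radians(tilt)
    g=least_squares(lambda x:np.r_[[v[0] for v in f(s.x,np.array([[x[0],x[1],E-x[0]-x[1]]]))]-np.array([rr,zz])],[.2,2.0]).x
    return np.round([*g,E-g.sum()],2)
E
python3 - <<'E'
from kin import *
from h import *
for phi in (20,10,0,-15,-30,-40,-46):
    for xo in (0,):
        x=-2-88*np.cos(np.radians(phi))-4; zz=19+88*np.sin(np.radians(phi))+3
        p=L+x*X+zz*Z; print(phi,np.round([x,zz]),np.round(p,0),*[ (t,*ik(np.hypot(p[0],p[1]),p[2],t)) for t in (30,20,10)])
E
```

```text
[5.8500e+00 2.7418e+02 6.0429e+02 4.4783e+02 3.8316e+02 2.5000e-01] 3.535344697730693
20 [-89.  52.] [461.  93. 151.] (30, np.float64(0.1), np.float64(2.3), np.float64(0.23)) (20, np.float64(0.12), np.float64(2.15), np.float64(0.53)) (10, np.float64(0.18), np.float64(2.01), np.float64(0.78))
10 [-93.  37.] [465.  93. 136.] (30, np.float64(0.14), np.float64(2.31), np.float64(0.17)) (20, np.float64(0.15), np.float64(2.16), np.float64(0.48)) (10, np.float64(0.21), np.float64(2.02), np.float64(0.74))
0 [-94.  22.] [471.  94. 122.] (30, np.float64(0.19), np.float64(2.31), np.float64(0.12)) (20, np.float64(0.19), np.float64(2.16), np.float64(0.44)) (10, np.float64(0.24), np.float64(2.02), np.float64(0.71))
-15 [-91.  -1.] [485.  96. 104.] (30, np.float64(0.25), np.float64(2.31), np.float64(0.06)) (20, np.float64(0.25), np.float64(2.16), np.float64(0.39)) (10, np.float64(0.29), np.float64(2.01), np.float64(0.67))
-30 [-82. -22.] [503.  98.  90.] (30, np.float64(0.31), np.float64(2.28), np.float64(0.02)) (20, np.float64(0.3), np.float64(2.13), np.float64(0.36)) (10, np.float64(0.34), np.float64(1.99), np.float64(0.64))
-40 [-73. -35.] [517. 100.  83.] (30, np.float64(0.34), np.float64(2.26), np.float64(0.02)) (20, np.float64(0.33), np.float64(2.11), np.float64(0.35)) (10, np.float64(0.36), np.float64(1.96), np.float64(0.64))
-46 [-67. -41.] [526. 101.  81.] (30, np.float64(0.35), np.float64(2.25), np.float64(0.02)) (20, np.float64(0.34), np.float64(2.1), np.float64(0.35)) (10, np.float64(0.38), np.float64(1.95), np.float64(0.64))
```

Run:
```python
from kin import *
from h import *
T=np.load("pics/w14.npz")['T']
def onY(n,u,v,T=None):
    o,d=ray(n,u,v,T); g=o+d*((L-o)@Y)/(d@Y); return np.round([(g-L)@X,(g-L)@Z],1)
# distance to circle: use ray & circle about hinge in XZ plane
o,d=ray("wrist",319.5,271,T)
from scipy.optimize import least_squares
def res(w):
    phi,t=w; b=L+(-2-88*np.cos(phi))*X+(19+88*np.sin(phi))*Z
    g=o+d*t; return [(g-b)@X,(g-b)@Z]
s2=least_squares(res,[.3,150]); print(np.degrees(s2.x[0]),s2.fun, (o+d*s2.x[1]-L)@Y)
n22=np.cos(np.radians(22))*np.array([0,0,1])+np.sin(np.radians(22))*np.array([Z[0],Z[1],0])/np.hypot(Z[0],Z[1])
R=tgt(n22,-Y)
s=read_state()
prev=None
for phi,up in ((16,28),(16,0),(8,0),(0,0),(-8,0),(-16,0),(-24,0),(-32,0),(-38,0),(-42,0),(-45,0)):
    x=-2-88*np.cos(np.radians(phi))-4; zz=19+88*np.sin(np.radians(phi))+3+up
    p=L+x*X+zz*Z; 
    print(phi,np.round([x,zz]),np.round(p,1),None if prev is None else np.round((p-prev)/10,2),ik(np.hypot(p[0],p[1]),p[2],22)); prev=p
    if up: plan(p,R)
```

```text
[5.8500e+00 2.7418e+02 6.0429e+02 4.4783e+02 3.8316e+02 2.5000e-01] 3.535344697730693
13.087609438557937 [-1.21356299e-12  2.41120851e-13] 1.565279494035644
16 [-91.  74.] [448.3  91.2 169.1] None [0.05 2.17 0.53]
shift cm [ -3.88  -0.42 -11.77] turn deg [-1.   7.8 -0. ] rows>= 2.0 q [ 0.01 -0.11  2.04  0.09  0.7   1.4 ] F [-0.1  0.3 -0.8] w 43.9 t 17.88 p [487.1  95.4 286.8]
16 [-91.  46.] [462.1  93.  144.8] [ 1.39  0.18 -2.42] [0.12 2.18 0.45]
8 [-93.  34.] [465.9  93.5 133.2] [ 0.38  0.05 -1.17] [0.16 2.19 0.41]
0 [-94.  22.] [471.3  94.1 122.1] [ 0.53  0.07 -1.1 ] [0.19 2.19 0.38]
-8 [-93.  10.] [478.1  95.  112. ] [ 0.68  0.09 -1.02] [0.22 2.19 0.35]
-16 [-91.  -2.] [486.2  96.  102.8] [ 0.82  0.1  -0.91] [0.25 2.19 0.32]
-24 [-86. -14.] [495.5  97.2  94.9] [ 0.93  0.12 -0.79] [0.28 2.18 0.31]
-32 [-81. -25.] [505.9  98.5  88.4] [ 1.03  0.13 -0.65] [0.3  2.16 0.29]
-38 [-75. -32.] [514.2  99.5  84.5] [ 0.83  0.1  -0.39] [0.32 2.15 0.29]
-42 [-71. -37.] [519.9 100.3  82.4] [ 0.57  0.07 -0.21] [0.33 2.14 0.29]
-45 [-68. -40.] [524.3 100.8  81.1] [ 0.44  0.06 -0.13] [0.34 2.13 0.29]
```

Emit:
{"fn": "arm_command", "kwargs": {"commands": [0,-1.2,-0.1,-2.5,-0.2,2,0,0,-1.2,-0.1,-3.1,-0.3,2,0,0,-0.8,-0.1,-3.1,-0.3,2,0,0,-0.7,-0.1,-3.0,-0.2,1.8,0,0,0,0,0,0,0,0,0,0,0,0,0,0,0,0,0,0,0,0,0,0], "squeeze": 20}}

```text
t: 18.75
eef_pos: [438.4, 91.2, 153.6]
orientation: [-0.012, 0.982, 0.062, 0.176]
contact_force: [0.3, 0.4, -0.4]
gripper_width: 0.8
```

```bash
cat >> h.py <<'E'
n22=np.cos(np.radians(22))*np.array([0,0,1])+np.sin(np.radians(22))*np.array([Z[0],Z[1],0])/np.hypot(Z[0],Z[1])
R22=tgt(n22,-Y)
def bowtcp(phi,off=-4,up=0): 
    x=-2-88*np.cos(np.radians(phi))+off; zz=19+88*np.sin(np.radians(phi))+3+up; return L+x*X+zz*Z
def rep():
    s=read_state(); g=s["eef_pos"]-L; F=s["contact_force"]; print("tcp lug",np.round([g@X,g@Y,g@Z],1),"F XYZ",np.round([F@X,F@Y,F@Z],1)); return s
E
python3 - <<'E'
from h import *
rep(); plan(bowtcp(16,up=28),R22); s,p,d,T=snap("w15"); p2,_=read_camera("side"); crop(p2,280,125,120,95,6,"d15.png")
E
```

```text
tcp lug [-106.8    1.2   65.7] F XYZ [ 0.1  0.3 -0.5]
shift cm [0.98 0.01 1.55] turn deg [ 0.1 -1.7 -0. ] rows>= 0.3 q [0.02 0.08 2.19 0.08 0.52 1.4 ] F [ 0.3  0.4 -0.4] w 0.8 t 18.75 p [438.4  91.2 153.6]
```

View pics/w15.png

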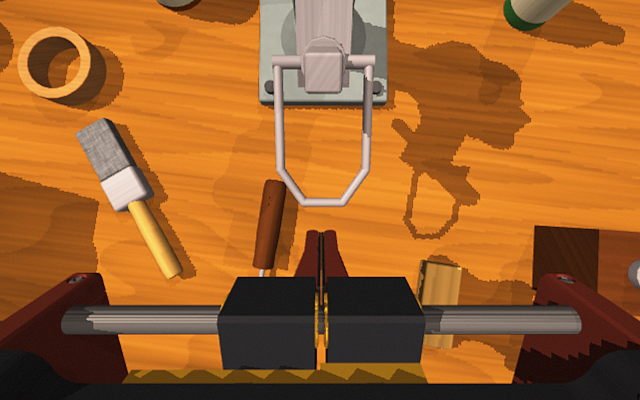

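View pics/d15.png

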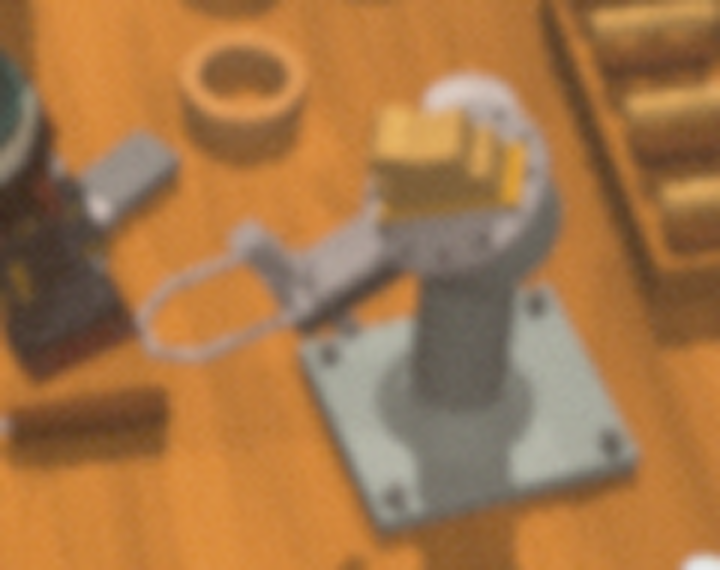

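Run:
```python
from h import *
from scipy.optimize import least_squares
O=[]
for nm,uv in (("w14",(318.5,271)),("w15",(328,203))):
    T=np.load(f"pics/{nm}.npz")['T']; o,d=ray("wrist",*uv,T)
    f=lambda w:[(o+d*w[1]-(L+(-2-88*np.cos(w[0]))*X+(19+88*np.sin(w[0]))*Z))@a for a in (X,Z)]
    s=least_squares(f,[.3,150]); print(nm,np.degrees(s.x[0]),(o+d*s.x[1]-L)@Y); O.append((o,d))
    D=np.load(f"pics/{nm}.npz")['d']; P=cloud("wrist",D,T); u,v=map(int,uv)
    for vv in range(v-3,v+4): g=P[vv,u]-L; print(vv,np.round([g@X,g@Y,g@Z],1))
A=np.array([[d for o,d in O][0],-O[1][1]]).T; t=np.linalg.lstsq(A,O[1][0]-O[0][0],rcond=None)[0]
g=(O[0][0]+O[0][1]*t[0]+O[1][0]+O[1][1]*t[1])/2-L; print("tri",np.round([g@X,g@Y,g@Z],1))
```

```text
w14 13.090143296047211 2.7122947627492118
268 [-157.8    4.9  -83.3]
269 [-158.7    4.8  -81.6]
270 [-83.3   3.2  44.1]
271 [-84.4   3.2  44.3]
272 [-85.5   3.2  44.5]
273 [-85.5   3.2  46.6]
274 [-87.4   3.2  45.6]
w15 18.205076976300347 -2.9016699804397224
200 [-83.6  -2.9  46.1]
201 [-84.5  -2.9  45.7]
202 [-85.3  -2.9  45.5]
203 [-85.7  -2.9  46.3]
204 [-86.6  -2.9  46. ]
205 [-86.9  -2.9  46.8]
206 [-88.6  -3.   45.2]
tri [-81.3  -0.1  51.8]
```

Run:
```python
from h import *
rep(); plan(bowtcp(16,up=8),R22)
```

```text
tcp lug [-106.2    1.1   65.9] F XYZ [-0.6  1.   0.2]
shift cm [ 1.94  0.13 -0.23] turn deg [ 0.1 -1.6 -0. ] rows>= 0.3 q [0.02 0.08 2.19 0.08 0.52 1.4 ] F [-0.7  1.  -0.2] w 0.7 t 18.85 p [438.8  91.2 154.1]
```

Emit:
{"fn": "arm_command", "kwargs": {"commands": [0,1.2,0.05,0.2,0,-1.6,0,0,0.6,0.05,-0.4,0,0,0,0,0,0,0,0,0,0]}}

```text
t: 19.23
eef_pos: [459.7, 92.2, 153.8]
orientation: [-0.011, 0.979, 0.062, 0.194]
contact_force: [0.3, 0.6, 0.3]
gripper_width: 0.2
```

Run:
```python
from h import *
rep(); plan(bowtcp(16,up=8),R22);plan(bowtcp(0),R22)
```

```text
tcp lug [-88.3  -0.4  55.3] F XYZ [0.4 0.6 0.1]
shift cm [-0.15  0.02 -0.21] turn deg [ 0.1  0.4 -0. ] rows>= 0.0 q [0.02 0.1  2.18 0.09 0.47 1.39] F [0.3 0.6 0.3] w 0.2 t 19.23 p [459.7  92.2 153.8]
shift cm [ 1.15  0.19 -3.17] turn deg [ 0.1  0.4 -0. ] rows>= 0.5 q [0.02 0.1  2.18 0.09 0.47 1.39] F [0.3 0.6 0.3] w 0.2 t 19.23 p [459.7  92.2 153.8]
```

Emit:
{"fn": "arm_command", "kwargs": {"commands": [0,0.1,0.05,-0.9,0,0.4,0,0,0.4,0.05,-1.1,0,0,0,0,0.5,0.07,-1.1,0,0,0]}}

```text
t: 19.6
eef_pos: [470.2, 94.0, 121.4]
orientation: [-0.011, 0.98, 0.062, 0.19]
contact_force: [0.8, 0.5, 1.5]
gripper_width: 0.7
```

Run:
```python
from h import *
rep(); plan(bowtcp(0),R22);plan(bowtcp(-24),R22);snap("w16")
```

```text
tcp lug [-95.3   0.   21.9] F XYZ [1.5 0.4 0.8]
shift cm [0.11 0.01 0.07] turn deg [ 0.1 -0.  -0. ] rows>= 0.0 q [0.02 0.19 2.2  0.1  0.38 1.38] F [0.8 0.5 1.5] w 0.7 t 19.6 p [470.2  94.  121.4]
shift cm [ 2.54  0.32 -2.65] turn deg [ 0.1 -0.  -0. ] rows>= 0.6 q [0.02 0.19 2.2  0.1  0.38 1.38] F [0.8 0.5 1.5] w 0.7 t 19.6 p [470.2  94.  121.4]
```

View pics/w16.png

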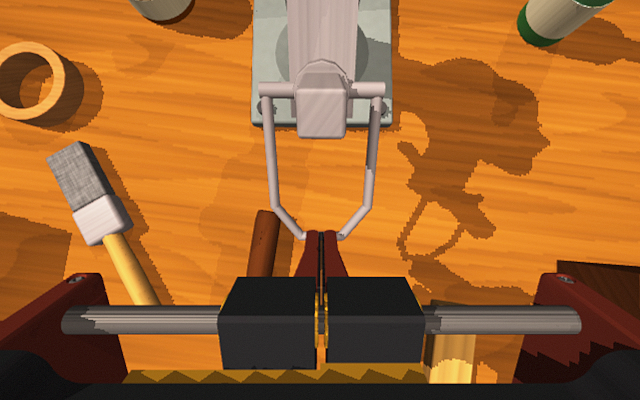

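Emit:
{"fn": "arm_command", "kwargs": {"commands": [0,0.7,0.09,-1.0,0,0,0,0,0.85,0.1,-0.9,0,0,0,0,0.93,0.12,-0.8,0,0,0]}}

```text
t: 20.02
eef_pos: [497.0, 97.2, 91.3]
orientation: [-0.011, 0.98, 0.062, 0.19]
contact_force: [0.8, -0.1, 1.9]
gripper_width: 0.3
```

Run:
```python
from h import *
rep(); plan(bowtcp(-24),R22);plan(bowtcp(-38),R22);snap("w17")
```

```text
tcp lug [-86.9  -0.1 -17.6] F XYZ [ 1.6 -0.2  1.3]
shift cm [-0.14 -0.01  0.36] turn deg [ 0.1 -0.1 -0. ] rows>= 0.1 q [0.03 0.29 2.18 0.12 0.3  1.37] F [ 0.8 -0.1  1.9] w 0.3 t 20.02 p [497.   97.2  91.3]
shift cm [ 1.72  0.23 -0.68] turn deg [ 0.1 -0.1 -0. ] rows>= 0.3 q [0.03 0.29 2.18 0.12 0.3  1.37] F [ 0.8 -0.1  1.9] w 0.3 t 20.02 p [497.   97.2  91.3]
```

View pics/w17.png

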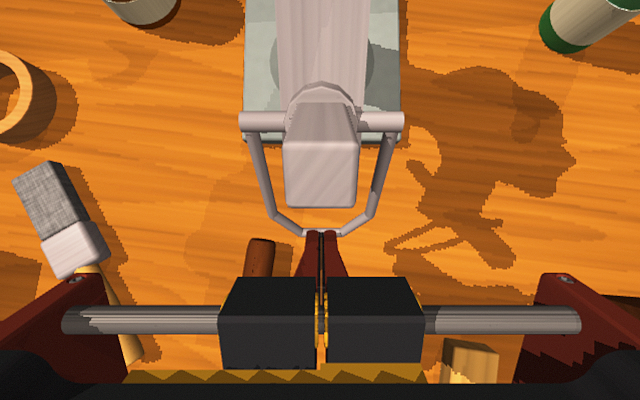

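Emit:
{"fn": "arm_command", "kwargs": {"commands": [0,0.85,0.1,-0.5,0,0,0,0,0.85,0.1,-0.4,0,0,0]}}

```text
t: 20.32
eef_pos: [516.0, 99.4, 81.1]
orientation: [-0.011, 0.98, 0.062, 0.19]
contact_force: [0.5, 0.1, -0.1]
gripper_width: 0.3
```

Run:
```python
from h import *
rep(); plan(bowtcp(-38),R22);plan(bowtcp(-43),R22);snap("w18")
```

```text
tcp lug [-75.5  -0.3 -36.1] F XYZ [ 0.4  0.1 -0.3]
shift cm [-0.19  0.01  0.35] turn deg [ 0.1 -0.1 -0. ] rows>= 0.1 q [0.03 0.33 2.15 0.12 0.29 1.37] F [ 0.5  0.1 -0.1] w 0.3 t 20.32 p [516.   99.4  81.1]
shift cm [0.53 0.1  0.09] turn deg [ 0.1 -0.1 -0. ] rows>= 0.1 q [0.03 0.33 2.15 0.12 0.29 1.37] F [ 0.5  0.1 -0.1] w 0.3 t 20.32 p [516.   99.4  81.1]
```

View pics/w18.png

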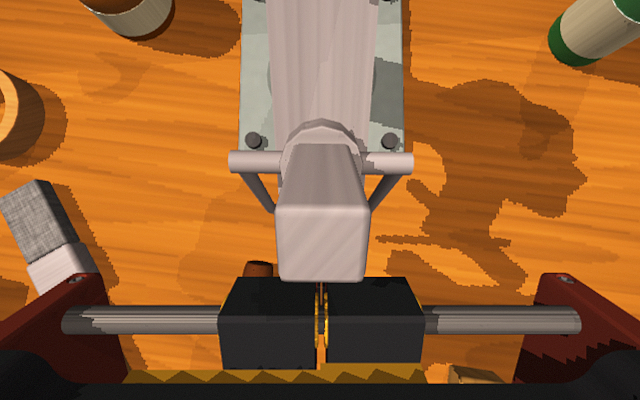

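Run:
```python
from h import *
rep(); p2,_=read_camera("side"); crop(p2,280,125,120,95,6,"d18.png"); rep()
```

```text
tcp lug [-74.4  -0.5 -36.7] F XYZ [ 1.1  0.  -1.3]
tcp lug [-75.   -0.4 -36.2] F XYZ [-0.4  0.2  0.5]
```

View pics/d18.png

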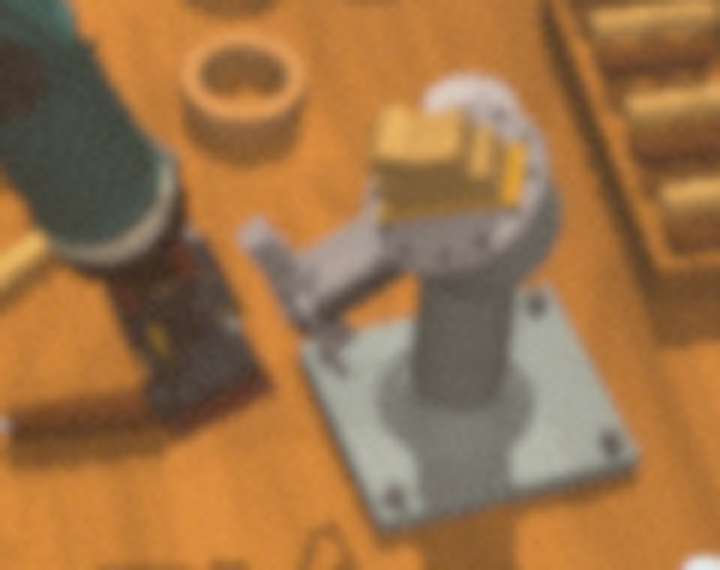

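Emit:
{"fn": "arm_command", "kwargs": {"commands": [0,-1.5,-0.2,0.6,0,0,0,0,-2.5,-0.3,2,0,0,0,0,-2,-0.3,4,0,0,0,0,-1,-0.2,5,0,0,0,0,0,0,3,0,0,0,0,0,0,0,0,0,0]}}

```text
t: 21.18
eef_pos: [434.3, 88.7, 230.2]
orientation: [-0.011, 0.98, 0.062, 0.187]
contact_force: [0.1, 0.8, 0.2]
gripper_width: 0.5
```

Run:
```python
from h import *
rep(); s,p,d,T=snap("w19"); P=cloud("wrist",d,T)
u0,v0=proj("wrist",L+49*Z-4*X,T); print(u0,v0)
for v in range(int(v0)-50,int(v0)+50,4):
    if 0<=v<400: g=P[v,int(round(u0))]-L; print(v,np.round([g@X,g@Y,g@Z],1))
p2,_=read_camera("side"); crop(p2,280,125,120,95,6,"d19.png")
```

```text
tcp lug [-72.4  -0.7 134.2] F XYZ [0.2 0.8 0. ]
320.9191842173781 113.97562697808715
63 [32.9  0.  10.2]
67 [29.8 -0.  13.4]
71 [26.6 -0.  11.8]
75 [23.3 -0.  11.1]
79 [20.1 -0.  11. ]
83 [16.7 -0.   9.6]
87 [13.5 -0.  12.3]
91 [11.3 -0.  25. ]
95 [ 7.9 -0.  23.9]
99 [ 8.  -0.1 53.9]
103 [ 6.9 -0.1 68.3]
107 [ 4.2 -0.1 68.9]
111 [ 1.3 -0.1 68.9]
115 [-1.5 -0.1 69. ]
119 [-4.5 -0.1 68.3]
123 [-7.  -0.1 70.4]
127 [ -54.2    0.  -143.3]
131 [ -59.    0. -138.]
135 [ -64.5    0.  -136.2]
139 [ -69.9    0.  -133.4]
143 [ -74.7    0.  -129. ]
147 [ -80.     0.  -126.1]
151 [ -85.5    0.  -123.9]
155 [ -90.6   -0.  -120.5]
159 [ -95.6   -0.  -117.1]
```

View pics/w19.png

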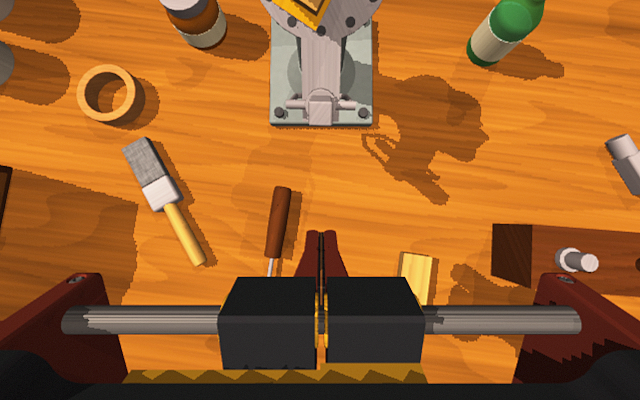

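View pics/d19.png

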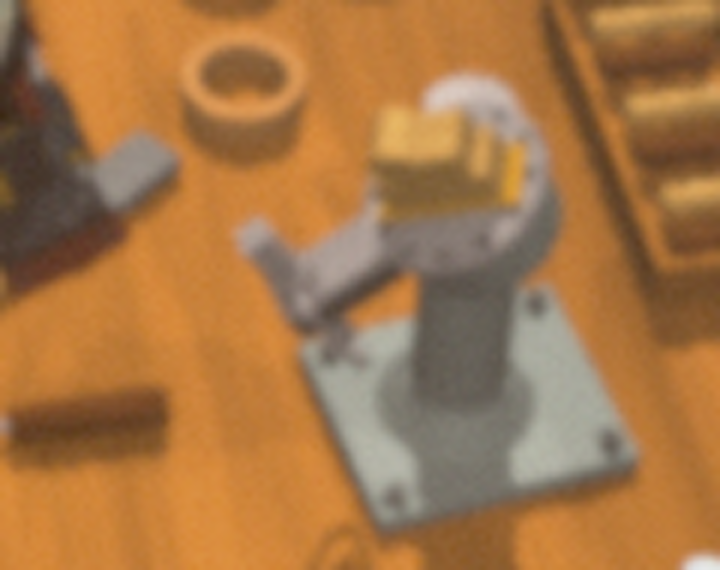

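Run:
```python
from h import *
p2,_=read_camera("side"); crop(p2,315,170,40,30,16,"d20.png")
for nm,pt in (("hinge",L-2*X+19*Z),("tip",L-59*Z),("bow shut",L-2*X-69*Z),("bow mid th1.5",L+(-2-88*np.cos(np.radians(66)))*X+(19-88*np.sin(np.radians(66)))*Z)): print(nm,(proj("side",pt)-[315,170])*16)
```

```text
hinge [198.99480092  12.29722167]
tip [364.18582648 173.96588233]
bow shut [376.11891777 199.29406915]
bow mid th1.5 [227.3304351  268.88527348]
```

View pics/d20.png

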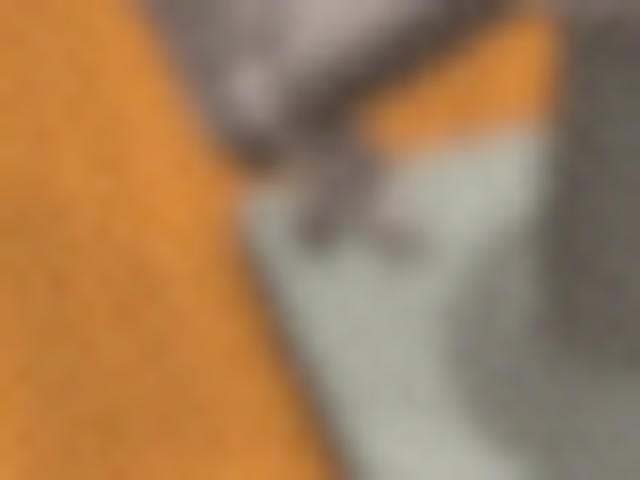

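Run:
```python
from h import *
p,d=read_camera("side"); P=cloud("side",d)
for v in range(172,190):
    r=[]
    for u in range(326,346):
        g=P[v,u]-L; x,y,z=g@X,g@Y,g@Z
        r.append(f"{x:.0f},{y:.0f},{z:.0f}" if (P[v,u,2]>30 and -60<x<30 and z<15) else ".")
    print(v,*r)
```

```text
172 . . . . . . 9,-10,12 12,-13,13 15,-13,10 19,-17,12 21,-17,9 24,-16,5 26,-16,2 28,-15,-2 . . . . . .
173 . . . . . 5,-12,14 8,-15,14 11,-15,11 . 17,-21,12 18,-14,1 20,-13,-3 24,-17,-1 27,-18,-3 29,-17,-7 . . . . .
174 -13,-3,12 -9,-6,13 . . . 4,-17,15 6,-16,10 8,-16,8 11,-14,2 14,-18,4 16,-16,-1 18,-15,-6 21,-16,-7 24,-16,-10 27,-16,-13 30,-19,-13 . . . .
175 -14,-7,12 -13,-2,4 . . . . 2,-12,1 6,-15,2 8,-15,-2 12,-19,0 13,-14,-9 16,-15,-10 19,-18,-10 22,-20,-10 . . . . . .
176 -16,-8,9 -13,-12,12 -10,-14,11 -7,-14,7 . . 1,-17,2 4,-16,-2 7,-18,-2 8,-14,-11 11,-15,-12 15,-19,-10 . . . . . . . .
177 . -15,-13,8 . -8,-20,10 . . . 0,-12,-11 4,-16,-9 7,-20,-7 10,-19,-11 3,18,-61 . . . . . . . .
178 . . -14,-16,4 -12,-13,-3 -9,-17,-1 -3,-29,11 -1,-26,5 2,-28,4 2,-17,-12 1,-6,-30 4,-6,-32 5,-1,-41 . . . . . . . .
179 . . . -15,-13,-8 -13,-11,-13 -11,-10,-17 -3,-29,3 -0,-31,3 2,-30,-0 -1,-6,-34 2,-7,-36 4,-7,-38 6,-1,-49 . . . . . . .
180 . . . . -16,-10,-19 -12,-15,-16 . -3,-28,-6 0,-31,-4 2,-27,-12 -1,-6,-42 1,-5,-46 4,-3,-52 . . . . . . .
181 . . . . . . . . -4,-25,-17 1,-35,-6 1,-26,-22 -0,-8,-47 2,-6,-53 2,3,-67 . . . . . .
182 . . . . . . . . . -2,-33,-14 -1,-24,-28 4,-35,-18 -2,-2,-63 0,0,-69 . . . . . .
183 . . . . . . . . . . -2,-31,-24 -0,-28,-31 3,-30,-32 0,-10,-61 3,-11,-62 . . . . .
184 . . . . . . . . . . . -3,-27,-38 0,-30,-37 3,-30,-39 1,-13,-64 . . . . .
185 . . . . . . . . . . . . -2,-28,-43 -0,-27,-49 1,-21,-59 . . . . .
186 . . . . . . . . . . . . . . . . . . . .
187 . . . . . . . . . . . . . . . . . . . -0,18,-135
188 . . . . . . . . . . . . . . . . . . . .
189 . . . . . . . . . . . . . . . . . . . .
```

Run:
```python
from h import *
print(close_job())
```

```text
the job is handed in; nothing more can be done
None
```

The job is done and handed in at about 21.5 s of the 72 s allowed; `close_job` gave no verdict.

I turned the table two clicks by the blank and took the linch pin out of the rack. I pushed it home through ear and lug with the ring on the free-end side, then pressed the ring's bow down and round until it snapped shut. The gripper then backed well clear.

**Last checks:**
- **Ear and lug:** the ear's hole matched its computed place over the lug to about 0.3 mm, and the pin went through freely.
- **Pin seating:** the pin took about 52 N when pressed home. At the end its collar top read about 24.5 mm above the lug face (25 expected when fully home) and its tilt looked small. After I first let go it leaned about 0.065 rad, then stood up again once the ring snapped over.
- **Ring:** side-camera depth puts the ring's arm along the shank and its bow at about z = -62 to -69 mm, under the lug. The wrist force dropped to zero when it snapped.
- **Other things:** the last wrist pictures show the plain peg, bottle, jar, tape and brush standing or lying undisturbed. I did not measure them one by one.

**Disagreements:**
- The side camera's picture was off from the calibration by 3 to 4 pixels.
- Two single-picture readings of the open bow's angle disagreed (13 and 18 degrees). I used the depth reading of about 16 degrees instead.

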